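# Sort the vacuum fittings of the deposition chamber into their trays

## Task

Put the loose vacuum fittings away, each standing the same way up as now, flat on the floor of its place: one straight nipple in each of the two bays of the divided tray, both hose adapters side by side in the undivided rectangular tray, and the round viewport in the round dish. Set the parts down rather than dropping them, and leave the jar and the beaker where they are.

Things in the scene. Friction and masses are not known exactly. Their poses are not given: they have to be found in the camera images.
- nipple_a: Loose straight vacuum nipple of aluminium, standing upright: a spool 50 mm tall, 28 mm tube with a 40 mm diameter flange (5 mm thick, then sloping to the tube) at both ends, dark 23 mm bore in the middle of its top. It is round, so any grasp yaw will do; grip across the 40 mm flanges. About 0.14 kg. Origin at the centre of its underside, z up.
- nipple_b: Loose straight vacuum nipple of aluminium, standing upright: a spool 50 mm tall, 28 mm tube with a 40 mm diameter flange (5 mm thick, then sloping to the tube) at both ends, dark 23 mm bore in the middle of its top. It is round, so any grasp yaw will do; grip across the 40 mm flanges. About 0.14 kg. Origin at the centre of its underside, z up. The same as nipple_a; either may go in either bay.
- adapter_a: Loose steel hose adapter, standing on its flange: a 40 mm diameter, 8 mm thick disc with a slim 16 mm diameter stem (two small barbs) rising from its middle, 50 mm tall overall. It is round; grip the stem anywhere from 15 to 50 mm above its underside. About 0.12 kg. Origin at the centre of its underside, z up.
- adapter_b: Loose steel hose adapter, standing on its flange: a 40 mm diameter, 8 mm thick disc with a slim 16 mm diameter stem (two small barbs) rising from its middle, 50 mm tall overall. It is round; grip the stem anywhere from 15 to 50 mm above its underside. About 0.12 kg. Origin at the centre of its underside, z up. The same as adapter_a.
- viewport: Loose round viewport, lying flat: a thick steel disc 58 mm in diameter and 28 mm tall with a 40 mm greenish glass window and six small dark screw heads on top. It is round; grip across its 58 mm diameter, 10 mm or more above its underside so that the fingers clear the dish's rim. About 0.28 kg. Origin at the centre of its underside, z up.
- bay_tray: Fixed low aluminium tray with a black floor and a divider: outside 80 mm (its x) by 156 mm (its y), walls and divider 4 mm thick and rims 10 mm above the table, floor 4 mm above the table. The divider lies across its middle at y = 0 and makes two bays, each 72 mm by 72 mm inside, with centres at y = +38 mm and y = -38 mm, x = 0. Origin at the centre of its underside, z up; its y axis runs along its long side, turned up to 0.4 rad from the world y axis.
- plain_tray: Fixed low rectangular aluminium tray with a black floor, without divider: outside 100 mm (its x) by 156 mm (its y), walls 4 mm thick and rims 10 mm above the table, floor 4 mm above the table, one space 92 mm by 148 mm inside. It takes two adapters side by side, for example at y = +36 mm and y = -36 mm. Origin at the centre of its underside, z up; its y axis runs along its long side, turned up to 0.4 rad from the world y axis.
- dish: Fixed low round aluminium dish with a black floor: outside diameter 104 mm, inside 96 mm, rim 10 mm above the table, floor 4 mm above the table. Origin at the centre of its underside, z up.
- jar: Bystander to leave alone: closed amber jar, 56 mm in diameter, 90 mm tall, standing loose beyond the trays. Origin at the centre of its underside, z up.
- beaker: Bystander to leave alone: open beaker, 64 mm in diameter at the rim, 75 mm tall, standing loose beyond the trays. Origin at the centre of its underside, z up.
Things that resemble listed ones, but are neither listed nor needed, are in the scene too. Leave any blue look-alike of the nipple_b alone.

How it is judged:
At the end, for the whole second after the job is handed in: At rest, upright (0.1 rad) and on the floor of its place (underside 1 to 8 mm over the tray's): a nipple in each bay (within 18 mm in x, 20 mm in y of its centre), both adapters in the plain tray (within 28 mm in x, 57 mm in y of its centre), the viewport within 21 mm of the dish's centre (((x of nipple_a in the frame of bay_tray between -0.018 and 0.018 m and y of nipple_a in the frame of bay_tray between 0.018 and 0.058 m and x of nipple_b in the frame of bay_tray between -0.018 and 0.018 m and y of nipple_b in the frame of bay_tray between -0.058 and -0.018 m) or (x of nipple_a in the frame of bay_tray between -0.018 and 0.018 m and y of nipple_a in the frame of bay_tray between -0.058 and -0.018 m and x of nipple_b in the frame of bay_tray between -0.018 and 0.018 m and y of nipple_b in the frame of bay_tray between 0.018 and 0.058 m)) and z of nipple_a in the frame of bay_tray between 0.001 and 0.008 m and angle between each of nipple_a, nipple_b, adapter_a, adapter_b, viewport's own z axis and vertical below 0.1 rad and linear speed of each of nipple_a, nipple_b, adapter_a, adapter_b, viewport below 0.02 m/s and angular speed of each of nipple_a, nipple_b, adapter_a, adapter_b, viewport below 0.3 rad/s and z of nipple_b in the frame of bay_tray between 0.001 and 0.008 m and x of adapter_a in the frame of plain_tray between -0.028 and 0.028 m and y of adapter_a in the frame of plain_tray between -0.057 and 0.057 m and z of adapter_a in the frame of plain_tray between 0.001 and 0.008 m and x of adapter_b in the frame of plain_tray between -0.028 and 0.028 m and y of adapter_b in the frame of plain_tray between -0.057 and 0.057 m and z of adapter_b in the frame of plain_tray between 0.001 and 0.008 m and horizontal distance between viewport and dish below 0.021 m and z of viewport in the frame of dish between 0.001 and 0.008 m); the robot touches nothing.
It fails at once if the jar is pushed more than 20 mm or tipped over (distance of jar from where it was at the start of the episode above 0.02 m or angle between jar's own z axis and vertical above 0.3 rad).
It fails at once if the beaker is pushed more than 20 mm or tipped over (distance of beaker from where it was at the start of the episode above 0.02 m or angle between beaker's own z axis and vertical above 0.3 rad).
It fails at once if a fitting is dropped: in the air, underside more than 40 mm above the table, with nothing of the robot touching it ((height (world z) of nipple_a above 0.04 m and contact force between each of the fingers, the arm and nipple_a below 0.01 N) or (height (world z) of nipple_b above 0.04 m and contact force between each of the fingers, the arm and nipple_b below 0.01 N) or (height (world z) of adapter_a above 0.04 m and contact force between each of the fingers, the arm and adapter_a below 0.01 N) or (height (world z) of adapter_b above 0.04 m and contact force between each of the fingers, the arm and adapter_b below 0.01 N) or (height (world z) of viewport above 0.04 m and contact force between each of the fingers, the arm and viewport below 0.01 N)).
It also fails if it takes over 115 s, if anything falls off the work surface, if the arm or the gripper's body presses on something with over 40 N, if the wrist force passes 120 N, or if a joint passes its speed limit or range.

## Robot

A 6-joint arm with a two-finger parallel gripper is mounted at the origin on the work surface. World frame = base frame: x ahead of the robot, y to its left, z up, the work surface at z = 0. Lengths are in m, angles in rad, forces in N, time in s.
With the tool pointing down it reaches from about 0.375 to 0.925 m from the base axis. Payload 5.7 kg.
Tool frame: the origin (TCP) lies on the centre line of the jaws, within the pads' length; the fingertips stand 17 mm ahead of it and the grasp point (between the pads) lies 2 mm behind it; y points along the fingers, z is the direction in which the jaws open and shut, and the axes are right-handed (so a half turn about y gives the same grasp; the last joint's range is limited). The gripper opens to 85 mm and grips with 20 to 120 N. Pads are 22 mm wide; open, the fingers measure 114 mm over their backs; the gripper's body (76 mm by 85 mm) begins 54 mm behind the grasp point. The pads swing forward as they close: fully open they stand 13 mm farther back than shut.
Start: joints at [1.149, 0.359, 1.51, -0, 1.272, -0.115], TCP at [0.181, 0.572, 0.248] pointing down, gripper open.
Joint ranges: [-2.97, 2.97], [-1.01, 2.36], [0.21, 2.38], [-0.96, 4.11], [0.2, 2.71], [-2.98, 2.98]. Speed limits (rad/s): [2.39, 2.39, 3.14, 3.14, 3.14, 3.14].

## Interface

Orientations are given as a 3x3 rotation matrix whose columns are the frame's x, y, z axes.
In Python, from workcell import sense, camera, camera_params, job_done gives the robot as it stands.
- The arm moves only by the tool apply_moves, never from a script. Its argument "targets" is a list of rows, each an object with "jaw": the closure, from -1 (fully open) to 1 (shut); "xyz": the shift along the tool's x, y, z in units of 0.05 m (1.0 is 0.05 m), a list of three; "roll": the turn about the tool's y in units of 0.1 rad (1.0 is 0.1 rad). In form: [{"jaw": jaw, "xyz": [x, y, z], "roll": roll}, ...]. A call has 1 to 5 rows; each row shifts and turns the commanded pose from where the row before left it, along the tool's axes as they then stand; what a row does not reach is not made up. A row lasts 1/10 s, in which the tool goes at most 50 mm and 8.59 degrees, less where a joint would pass 70% of its speed; a pose out of reach is approached as far as the arm can. A call with a number of a shift or a turn outside -1 to 1 is refused whole. A call with a gripper value outside its range is refused whole. The fingers move at their own pace and stop on an object; the grip force is fixed at half the most. Time passes only in rows, so rows that do not move let the fingers close. It gives the time, the measured TCP pose, the force and the opening at its end, in the units of the state.
- sense(): the state, without advancing time (a new reading comes with each control period).
- camera(name): name is "scene" or "side" or "wrist"; returns the picture (384x512x3 uint8, red, green, blue); there is no depth.
- camera_params(name): a dict with "fx", "fy", "cx", "cy" (pixels), "dist" ([k1, k2, p1, p2, k3] as OpenCV has them; the pictures are not rectified), "R" (3x3) and "t" (3): a world point X has camera coordinates R X + t. Camera axes: x right, y down, z forward; pixel columns grow to the right and rows downward; lengths in m; the calibration is good to about 2 mm. A picture is of the moment at which its call begins: read the wrist's pose just before it. camera_params takes no time and is no camera call; for the wrist camera it gives the pose at the moment of the call.
- job_done(): hands the job in, once; it reports no verdict.
The state is a dict: "t": time; "joint_pos": joint angles; "joint_vel": joint speeds; "effort": joint torques, N m; "tool_pos": TCP position; "orientation": TCP orientation; "force": force on the tool from outside, world axes, zero at the start; "ft_torque": the same for the moment, N m; "gripper_width": opening from 0.0 (shut) to 1.0 (fully open).
Only numpy, scipy, OpenCV 4.12 (cv2) and the standard library are available. Lean on these libraries where they do the work, as an engineer would, in place of code of your own. Each camera call takes 0.05 s, during which the arm holds its last target.

## Working session

There is one attempt and no reset: what is moved stays moved. The work goes in short steps, Python scripts to look and compute and a tool call to move; the robot and the scene stay as the last step left them, time stands still between calls to the robot, and variables do not carry over. Pictures are saved under pics/ and viewed, and the job is handed in when it is done.

Besides the shell and the picture viewer there is one more tool, called after "Call:" by a JSON object that holds its "fn" and its "kwargs", one argument or row to a line. apply_moves: Moves the arm, as the interface text tells. Shifts and turns lie within -1 to 1; 1 stands for 0.05 m of shift or 0.1 rad of turn. Its arguments: {"type":"object","properties":{"targets":{"type":"array","items":{"type":"object","properties":{"jaw":{"type":"number"},"xyz":{"type":"array","items":{"type":"number"}},"roll":{"type":"number"}}}}},"required":["targets"]}

```bash
mkdir -p pics; ls; python3 - <<'E'
from workcell import *
import cv2,numpy as np
np.set_printoptions(precision=4,suppress=True)
s=sense();print(s)
for n in ["scene","side"]:
    p=camera_params(n);print(n,p)
    cv2.imwrite(f"pics/{n}0.png",cv2.cvtColor(camera(n),cv2.COLOR_RGB2BGR))
E
```

```text
pics
{'t': 0.0, 'joint_pos': array([ 1.1489,  0.3595,  1.5114, -0.    ,  1.2725, -0.1151]), 'joint_vel': array([-0.0002, -0.0016,  0.0002, -0.0014,  0.0003,  0.0009]), 'effort': array([  0.0001, -52.7601, -27.8634,  -0.0001,   0.0123,  -0.    ]), 'tool_pos': array([0.1809, 0.5714, 0.2474]), 'orientation': array([[ 0.9533, -0.0008,  0.302 ],
       [-0.302 , -0.0017,  0.9533],
       [-0.0002, -1.    , -0.0019]]), 'force': array([-0.1212,  0.2317, -0.7033]), 'ft_torque': array([ 0.0129, -0.0075, -0.0015]), 'gripper_width': 1.0012678526548036}
scene {'fx': 385.4957267618176, 'fy': 385.4957267618176, 'cx': 257.8649590950452, 'cy': 191.23782637122588, 'dist': array([-0.1068,  0.    ,  0.    ,  0.    ,  0.    ]), 'R': array([[-0.8782,  0.4783,  0.0023],
       [ 0.3206,  0.5921, -0.7394],
       [-0.355 , -0.6486, -0.6733]]), 't': array([ 0.4484, -0.1899,  1.4296])}
side {'fx': 415.69167431767056, 'fy': 415.69167431767056, 'cx': 254.0116085785617, 'cy': 194.62592389126786, 'dist': array([0.0038, 0.    , 0.    , 0.    , 0.    ]), 'R': array([[ 0.8669, -0.4979,  0.0231],
       [-0.3022, -0.5618, -0.7701],
       [ 0.3964,  0.6606, -0.6375]]), 't': array([-0.4411,  0.226 ,  0.8369])}
```

View pics/scene0.png

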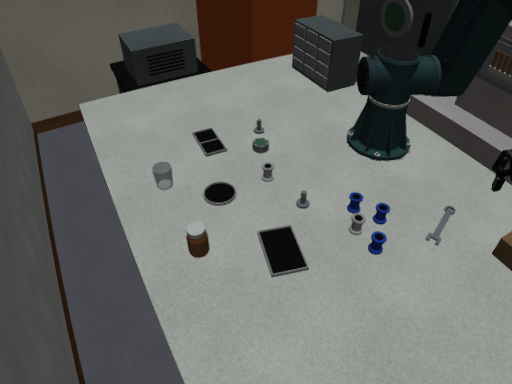

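View pics/side0.png

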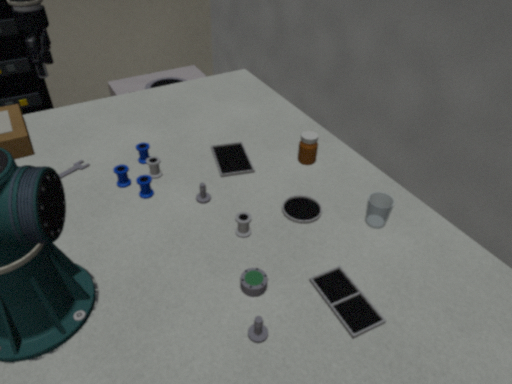

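Both pictures show the whole layout. The scene view has the bay tray at (210,141), dish at (220,193), plain tray at (283,250), adapters at (259,126) and (303,200), nipples at (267,172) and (357,224), viewport at (261,145). Three blue look-alikes surround the second nipple. Next I'll zoom in.

```bash
cat > h.py <<'E'
from workcell import *
import cv2,numpy as np
np.set_printoptions(precision=4,suppress=True)
def K(p): return np.array([[p['fx'],0,p['cx']],[0,p['fy'],p['cy']],[0,0,1]])
def ray(p,uv):
    n=cv2.undistortPoints(np.array(uv,float).reshape(-1,1,2),K(p),np.array(p['dist'])).reshape(-1,2)
    d=np.c_[n,np.ones(len(n))]@p['R']
    return -np.array(p['R']).T@p['t'],d
def onz(p,uv,z):
    o,d=ray(p,uv); z=np.asarray(z)
    return o+((z-o[2])/d[:,2])[:,None]*d
def proj(p,X):
    r,_=cv2.Rodrigues(np.array(p['R']))
    return cv2.projectPoints(np.array(X,float).reshape(-1,1,3),r,np.array(p['t']),K(p),np.array(p['dist']))[0].reshape(-1,2)
def crop(src,dst,x0,y0,x1,y1,s):
    im=cv2.imread(src)[y0:y1,x0:x1]; im=cv2.resize(im,None,fx=s,fy=s,interpolation=cv2.INTER_CUBIC)
    im=cv2.convertScaleAbs(im,alpha=1.3)
    st=20
    for x in range((x0//st+1)*st,x1,st):
        cv2.putText(im,str(x),(int((x-x0+.5)*s)-10,10),0,.35,(0,0,255),1); cv2.line(im,(int((x-x0+.5)*s),12),(int((x-x0+.5)*s),18),(0,0,255),1)
    for y in range((y0//st+1)*st,y1,st):
        cv2.putText(im,str(y),(0,int((y-y0+.5)*s)+4),0,.35,(0,0,255),1); cv2.line(im,(24,int((y-y0+.5)*s)),(30,int((y-y0+.5)*s)),(0,0,255),1)
    cv2.imwrite(dst,im)
E
python3 - <<'E'
from h import *
crop('pics/scene0.png','pics/sc_a.png',185,110,315,285,3.4)
crop('pics/scene0.png','pics/sc_b.png',180,110,310,210,6)
crop('pics/scene0.png','pics/sc_c.png',250,180,400,280,5)
crop('pics/side0.png','pics/si_a.png',100,130,260,240,5)
crop('pics/side0.png','pics/si_b.png',225,190,395,350,3.7)
E
```

```text
(no output)
```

View pics/sc_b.png

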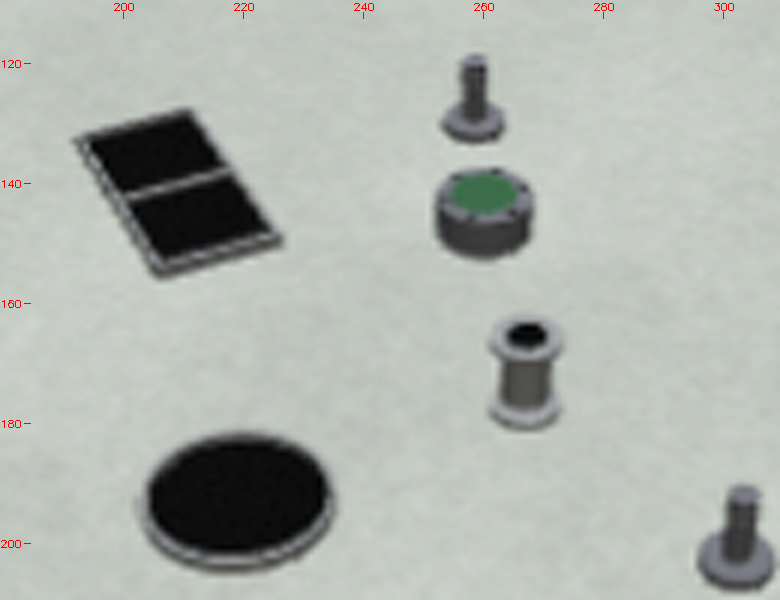

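View pics/sc_c.png

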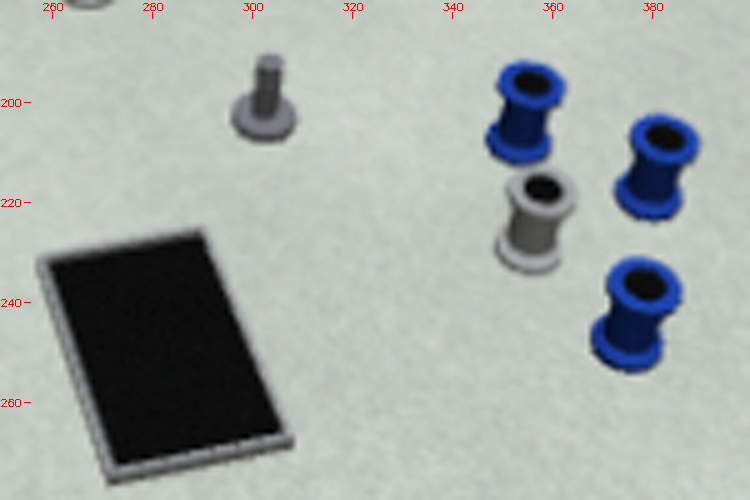

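View pics/si_a.png

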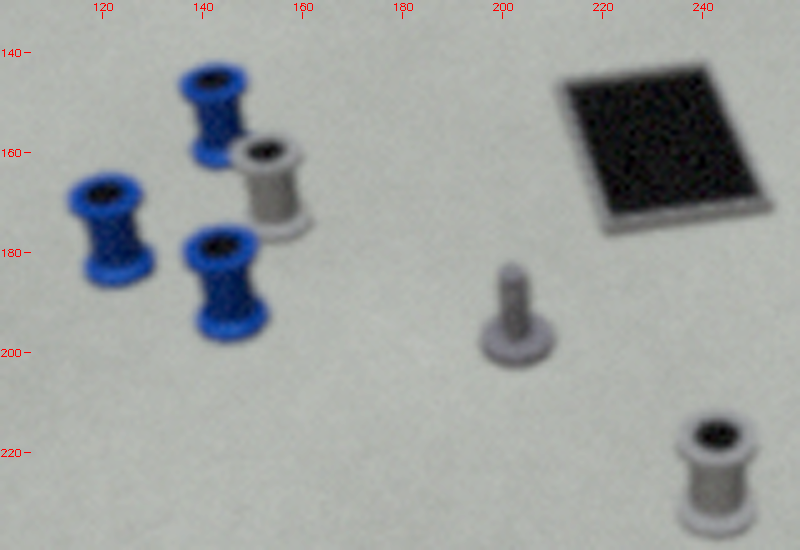

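View pics/si_b.png

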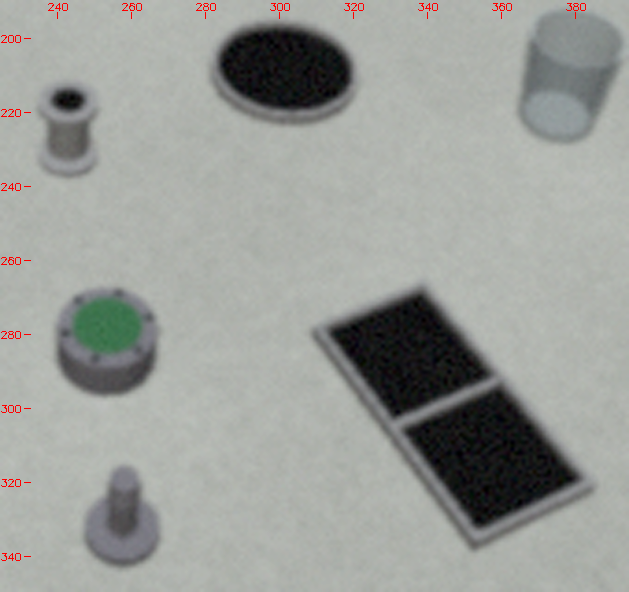

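The crops give usable feature pixels in both views: bore centres, glass centre, stem tops and rim corners. The white nipple sits in the open side of a ring of three blue ones. Next I'll triangulate.

```bash
python3 - <<'E'
from h import *
ps,pi=camera_params('scene'),camera_params('side')
pts={ 'nip1':(.05,(267.2,165.3),(242.8,216.5)),'nip2':(.05,(358,217),(152.5,159.8)),
'adp1':(.05,(258.8,119.5),(258,318)),'adp2':(.05,(303.3,191.8),(202,183.3)),
'view':(.028,(260,141.5),(253.3,277.5)),
'blueA':(.05,(355.5,196),(144,178.5)),'blueB':(.05,(382.5,207),(120.3,168.3)),'blueC':(.05,(378.5,236.5),(142.2,145.5)),
'adp1fl':(.008,(258.5,129.8),(258,331)),'adp2fl':(.008,(302.3,202.3),(203,197)),
'dish':(.01,(219.2,191.7),(301.5,207.5)),
'dishbase':(.01,(219.5,192),(301,208))}
for k,(z,a,b) in pts.items(): print(k,onz(ps,[a],z)[0][:2],onz(pi,[b],z)[0][:2])
for n,z,sc,si in [('bay',.01,[(192.5,133),(211,128),(226.5,149.3),(205.5,154.5)],[(310,280),(338,267.5),(385,321.5),(352.5,337)]),
  ('plain',.01,[(258,231.5),(290,226),(308,267.5),(272,275)],[(211.5,146),(241,142.5),(253.5,170.5),(220.5,176)])]:
    for p,q in ((ps,sc),(pi,si)):
        X=onz(p,q,z)[:,:2];print(n,X.tolist(),X.mean(0),[np.linalg.norm(X[i]-X[i-1]).round(4) for i in range(4)])
for k,a,b in (('jar',(197,250),(308,160)),('beaker',(164.5,184),(375,221))): print(k,onz(ps,[a],0)[0],onz(pi,[b],0)[0])
E
```

```text
nip1 [ 0.47  -0.012] [ 0.4704 -0.0114]
nip2 [0.3609 0.3091] [0.3614 0.3114]
adp1 [ 0.3613 -0.2671] [ 0.362  -0.2683]
adp2 [0.438  0.1488] [0.4383 0.1503]
view [ 0.4112 -0.1667] [ 0.4108 -0.1664]
blueA [0.3119 0.238 ] [0.3135 0.2403]
blueB [0.2723 0.3123] [0.2722 0.3136]
blueC [0.3587 0.3925] [0.3594 0.3945]
adp1fl [ 0.365  -0.2623] [ 0.3628 -0.2694]
adp2fl [0.4384 0.1501] [0.4364 0.1455]
dish [ 0.6417 -0.0118] [ 0.6413 -0.0155]
dishbase [ 0.6414 -0.0101] [ 0.639  -0.0165]
bay [[0.5951800354862, -0.35984465748389194], [0.5202393142602212, -0.35767706732814697], [0.5265966443170289, -0.20383477776086256], [0.6042910035408355, -0.2112060357735518]] [ 0.5616 -0.2831] [np.float64(0.1489), np.float64(0.075), np.float64(0.154), np.float64(0.078)]
bay [[0.521840169029608, -0.21848191857602728], [0.5969958880273585, -0.22006843222057854], [0.5912274623049829, -0.3735484944108916], [0.5127166556550921, -0.36863519653720483]] [ 0.5557 -0.2952] [np.float64(0.1504), np.float64(0.0752), np.float64(0.1536), np.float64(0.0787)]
plain [[0.6143992759678075, 0.19135644914644812], [0.5243036791769662, 0.21652853090369206], [0.560496970577663, 0.3621616426435052], [0.6537513888124997, 0.3377057622746895]] [0.5882 0.2769] [np.float64(0.1515), np.float64(0.0935), np.float64(0.1501), np.float64(0.0964)]
plain [[0.5606858951731107, 0.35506359525257714], [0.6510208735055709, 0.3300874852660103], [0.6119164629266015, 0.18281895033633044], [0.5169074023752434, 0.2039076691213073]] [0.5851 0.268 ] [np.float64(0.1574), np.float64(0.0937), np.float64(0.1524), np.float64(0.0973)]
jar [0.7884 0.1638 0.    ] [0.7912 0.1633 0.    ]
beaker [ 0.7792 -0.1409 -0.    ] [ 0.7838 -0.1385  0.    ]
```

The two views agree to about 2 mm on the parts. The trays, averaged over both views, come out as:
- **Bay tray:** about (0.559, -0.289), yaw about -0.04
- **Plain tray:** about (0.587, 0.272), yaw about -0.26
- **Dish:** about (0.640, -0.013)

I'll check these with a model overlay while I move to the first nipple.

```bash
cat >> h.py <<'E'
def go(x,y,z):
    s=sense(); d=np.array([x,y,z])-s['tool_pos']; u=s['orientation'].T@d/.05
    print('t',s['t'],'pos',s['tool_pos'],'w',s['gripper_width'],'F',s['force'],'units',u.round(2),'norm',np.linalg.norm(u).round(2))
E
python3 - <<'E'
from h import *
def rect(c,yaw,hx,hy,z):
    R=np.array([[np.cos(yaw),-np.sin(yaw)],[np.sin(yaw),np.cos(yaw)]])
    q=np.array([[-hx,-hy],[hx,-hy],[hx,hy],[-hx,hy]])@R.T+c
    return np.c_[q,np.full(4,z)]
a=np.linspace(0,2*np.pi,40)
for n,(x0,y0,x1,y1) in (('scene',(180,115,320,285)),('side',(205,130,395,345))):
    p=camera_params(n);im=cv2.imread(f'pics/{n}0.png');S=3.4
    im=cv2.resize(im[y0:y1,x0:x1],None,fx=S,fy=S,interpolation=cv2.INTER_CUBIC)
    for X,c in ((rect((.5587,-.289),-.043,.04,.078,.01),(0,0,255)),(rect((.5587,-.289),-.043,.036,.074,.01),(0,255,255)),(rect((.5866,.2725),-.26,.05,.078,.01),(0,0,255)),(rect((.5866,.2725),-.26,.046,.074,.01),(0,255,255)),
      (np.c_[.6405+.052*np.cos(a),-.0135+.052*np.sin(a),0*a+.01],(0,0,255))):
        q=((proj(p,X)-[x0,y0]+.5)*S).astype(int);cv2.polylines(im,[q],True,c,1)
    cv2.imwrite(f'pics/ov_{n}.png',im)
go(.361,.310,.10)
E
```

```text
t 0.1 pos [0.1809 0.5714 0.2475] w 1.0013514351699506 F [-0.8252 -0.8922  0.3983] units [ 5.01  2.96 -3.89] norm 7.0
```

View pics/ov_scene.png

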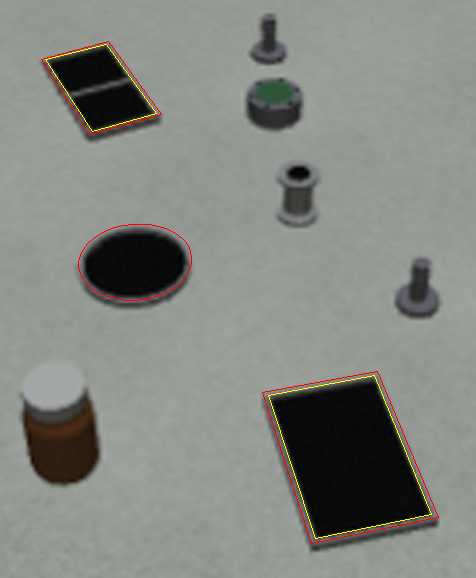

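View pics/ov_side.png

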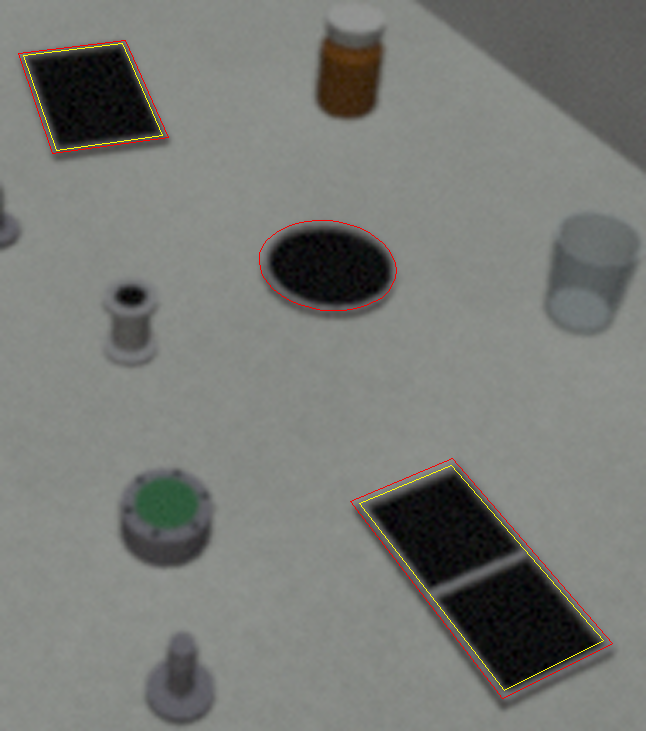

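Call:
{"fn": "apply_moves", "kwargs": {
  "targets": [
    {"jaw": -0.5,"xyz": [0.5,0.29,-0.39],"roll": 0},
    {"jaw": -0.5,"xyz": [0.5,0.29,-0.39],"roll": 0},
    {"jaw": -0.5,"xyz": [0.5,0.29,-0.39],"roll": 0},
    {"jaw": -0.5,"xyz": [0.5,0.29,-0.39],"roll": 0},
    {"jaw": -0.5,"xyz": [0.5,0.29,-0.39],"roll": 0}
  ]
}}

```text
t: 0.6
tool_pos: [0.2712, 0.44, 0.175]
orientation: [[0.953, -0.0, 0.302], [-0.302, -0.0, 0.953], [-0.0, -1.0, -0.0]]
force: [0.5, -0.1, -0.1]
gripper_width: 0.751
```

The overlays fit both trays and the dish to within a pixel or so. The first move went where I expected. Continuing.

Call:
{"fn": "apply_moves", "kwargs": {
  "targets": [
    {"jaw": -0.5,"xyz": [0.5,0.29,-0.39],"roll": 0},
    {"jaw": -0.5,"xyz": [0.5,0.29,-0.39],"roll": 0},
    {"jaw": -0.5,"xyz": [0.5,0.29,-0.39],"roll": 0},
    {"jaw": -0.5,"xyz": [0.5,0.29,-0.39],"roll": 0},
    {"jaw": -0.5,"xyz": [0.5,0.29,-0.39],"roll": 0}
  ]
}}

```text
t: 1.1
tool_pos: [0.361, 0.3094, 0.1026]
orientation: [[0.953, -0.0, 0.302], [-0.302, -0.0, 0.953], [-0.0, -1.0, -0.0]]
force: [0.2, 0.7, -0.1]
gripper_width: 0.752
```

```bash
python3 - <<'E'
from h import *
go(.361,.310,.042)
p=camera_params('wrist');im=camera('wrist')
cv2.imwrite('pics/w1.png',im[:,:,::-1]); print(proj(p,[[.361,.31,.05]]))
E
```

```text
t 1.1 pos [0.361  0.3094 0.1026] w 0.7523918143471664 F [ 0.2008  0.6915 -0.1173] units [-0.    1.21  0.01] norm 1.21
[[257.3332 225.8125]]
```

View pics/w1.png

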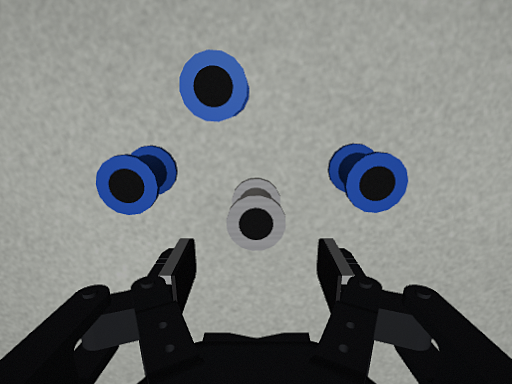

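The wrist view shows the white nipple's bore at (256,223), against a predicted (257,226). It is centred between the fingers and the blues sit outside them. Descending and gripping.

Call:
{"fn": "apply_moves", "kwargs": {
  "targets": [
    {"jaw": -0.5,"xyz": [0,0.5,0],"roll": 0},
    {"jaw": -0.5,"xyz": [0,0.5,0],"roll": 0},
    {"jaw": -0.5,"xyz": [0,0.22,0],"roll": 0},
    {"jaw": 0,"xyz": [0,0,0],"roll": 0},
    {"jaw": 0.4,"xyz": [0,0,0],"roll": 0}
  ]
}}

```text
t: 1.65
tool_pos: [0.3605, 0.3107, 0.0426]
orientation: [[0.953, -0.0, 0.302], [-0.302, -0.0, 0.953], [-0.0, -1.0, -0.001]]
force: [0.5, -0.4, 0.6]
gripper_width: 0.439
```

Call:
{"fn": "apply_moves", "kwargs": {
  "targets": [
    {"jaw": 1,"xyz": [0,0,0],"roll": 0},
    {"jaw": 1,"xyz": [0,0,0],"roll": 0},
    {"jaw": 1,"xyz": [0,0,0],"roll": 0}
  ]
}}

```text
t: 1.95
tool_pos: [0.361, 0.3109, 0.0429]
orientation: [[0.953, 0.001, 0.302], [-0.302, 0.001, 0.953], [0.001, -1.0, 0.001]]
force: [-0.3, 0.5, -1.8]
gripper_width: 0.439
```

Gripped: the width stopped at 0.439, which fits the 40 mm flange. Lifting.

Call:
{"fn": "apply_moves", "kwargs": {
  "targets": [
    {"jaw": 1,"xyz": [0,-0.2,0],"roll": 0},
    {"jaw": 1,"xyz": [0,-0.5,0],"roll": 0},
    {"jaw": 1,"xyz": [0,-0.5,0],"roll": 0},
    {"jaw": 1,"xyz": [0,-0.4,0],"roll": 0}
  ]
}}

```text
t: 2.35
tool_pos: [0.3608, 0.3107, 0.1243]
orientation: [[0.953, 0.001, 0.302], [-0.302, 0.001, 0.953], [0.001, -1.0, 0.001]]
force: [0.6, 1.2, -1.0]
gripper_width: 0.438
```

```bash
python3 - <<'E'
from h import *
go(.557,-.329,.123)
cv2.imwrite('pics/w2.png',camera('wrist')[:,:,::-1])
E
```

```text
t 2.35 pos [0.3608 0.3107 0.1243] w 0.43822575916121165 F [ 0.6141  1.2243 -1.041 ] units [  7.6    0.02 -11.01] norm 13.38
```

View pics/w2.png

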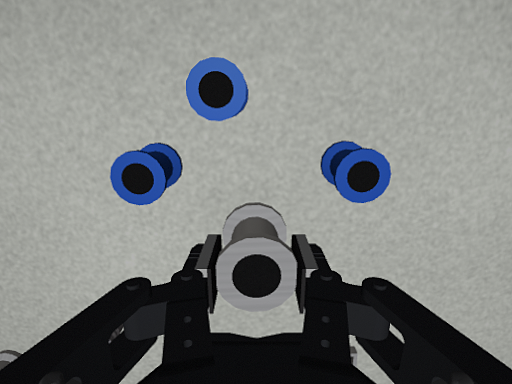

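The wrist view shows the nipple upright between the pads at (256,275), with the blues undisturbed. Carrying it to the far bay.

Call:
{"fn": "apply_moves", "kwargs": {
  "targets": [
    {"jaw": 1,"xyz": [0.2,0,-0.3],"roll": 0},
    {"jaw": 1,"xyz": [0.4,0,-0.58],"roll": 0},
    {"jaw": 1,"xyz": [0.4,0,-0.58],"roll": 0},
    {"jaw": 1,"xyz": [0.4,0,-0.58],"roll": 0},
    {"jaw": 1,"xyz": [0.4,0,-0.58],"roll": 0}
  ]
}}

```text
t: 2.9
tool_pos: [0.407, 0.1573, 0.1226]
orientation: [[0.953, 0.0, 0.302], [-0.302, 0.0, 0.953], [0.0, -1.0, 0.0]]
force: [0.6, 0.2, -1.7]
gripper_width: 0.436
```

Call:
{"fn": "apply_moves", "kwargs": {
  "targets": [
    {"jaw": 1,"xyz": [0.4,0,-0.58],"roll": 0},
    {"jaw": 1,"xyz": [0.4,0,-0.58],"roll": 0},
    {"jaw": 1,"xyz": [0.4,0,-0.58],"roll": 0},
    {"jaw": 1,"xyz": [0.4,0,-0.58],"roll": 0},
    {"jaw": 1,"xyz": [0.4,0,-0.58],"roll": 0}
  ]
}}

```text
t: 3.4
tool_pos: [0.4585, -0.0114, 0.1226]
orientation: [[0.953, 0.0, 0.302], [-0.302, -0.0, 0.953], [0.0, -1.0, 0.0]]
force: [-0.7, 0.9, -1.1]
gripper_width: 0.438
```

Call:
{"fn": "apply_moves", "kwargs": {
  "targets": [
    {"jaw": 1,"xyz": [0.4,0,-0.58],"roll": 0},
    {"jaw": 1,"xyz": [0.4,0,-0.58],"roll": 0},
    {"jaw": 1,"xyz": [0.4,0,-0.58],"roll": 0},
    {"jaw": 1,"xyz": [0.4,0,-0.58],"roll": 0},
    {"jaw": 1,"xyz": [0.4,0,-0.58],"roll": 0}
  ]
}}

```text
t: 3.9
tool_pos: [0.51, -0.1798, 0.1225]
orientation: [[0.953, 0.0, 0.302], [-0.302, -0.0, 0.953], [0.0, -1.0, 0.0]]
force: [0.1, 0.4, -1.6]
gripper_width: 0.439
```

```bash
python3 - <<'E'
from h import *
go(.557,-.329,.123)
E
```

```text
t 3.9 pos [ 0.51   -0.1798  0.1225] w 0.439102752251012 F [ 0.0647  0.4448 -1.5883] units [ 1.8  -0.01 -2.56] norm 3.13
```

Call:
{"fn": "apply_moves", "kwargs": {
  "targets": [
    {"jaw": 1,"xyz": [0.4,0,-0.57],"roll": 0},
    {"jaw": 1,"xyz": [0.4,0,-0.57],"roll": 0},
    {"jaw": 1,"xyz": [0.4,0,-0.57],"roll": 0},
    {"jaw": 1,"xyz": [0.4,0,-0.57],"roll": 0},
    {"jaw": 1,"xyz": [0.2,0,-0.28],"roll": 0}
  ]
}}

```text
t: 4.4
tool_pos: [0.558, -0.3308, 0.1226]
orientation: [[0.953, 0.002, 0.303], [-0.303, -0.002, 0.953], [0.002, -1.0, -0.001]]
force: [0.2, 0.6, -0.8]
gripper_width: 0.437
```

```bash
python3 - <<'E'
from h import *
go(.557,-.329,.0475)
E
```

```text
t 4.4 pos [ 0.558  -0.3308  0.1226] w 0.43651363187890696 F [ 0.211   0.6143 -0.8346] units [-0.03  1.5   0.03] norm 1.5
```

Call:
{"fn": "apply_moves", "kwargs": {
  "targets": [
    {"jaw": 1,"xyz": [0,0.4,0],"roll": 0},
    {"jaw": 1,"xyz": [0,0.5,0],"roll": 0},
    {"jaw": 1,"xyz": [0,0.3,0],"roll": 0},
    {"jaw": 1,"xyz": [0,0.2,0],"roll": 0},
    {"jaw": 1,"xyz": [0,0.08,0],"roll": 0}
  ]
}}

```text
t: 4.9
tool_pos: [0.5566, -0.327, 0.0473]
orientation: [[0.953, -0.001, 0.302], [-0.302, 0.001, 0.953], [-0.002, -1.0, 0.0]]
force: [0.4, 0.3, -0.7]
gripper_width: 0.436
```

Call:
{"fn": "apply_moves", "kwargs": {
  "targets": [
    {"jaw": 1,"xyz": [0,0.02,0],"roll": 0},
    {"jaw": 1,"xyz": [0,0,0],"roll": 0}
  ]
}}

```text
t: 5.1
tool_pos: [0.5576, -0.3278, 0.048]
orientation: [[0.953, 0.001, 0.302], [-0.302, -0.001, 0.953], [0.001, -1.0, -0.0]]
force: [0.4, -0.3, -2.3]
gripper_width: 0.437
```

Call:
{"fn": "apply_moves", "kwargs": {
  "targets": [
    {"jaw": 1,"xyz": [0,0.02,0],"roll": 0},
    {"jaw": 1,"xyz": [0,0.01,0],"roll": 0},
    {"jaw": 1,"xyz": [0,0,0],"roll": 0}
  ]
}}

```text
t: 5.4
tool_pos: [0.5577, -0.3279, 0.0467]
orientation: [[0.953, 0.001, 0.302], [-0.302, -0.001, 0.953], [0.002, -1.0, -0.001]]
force: [0.1, 0.4, 2.0]
gripper_width: 0.441
```

The vertical force rose from -1.5 to +2 N, so it is on the floor. Opening gently and lifting off.

Call:
{"fn": "apply_moves", "kwargs": {
  "targets": [
    {"jaw": -0.1,"xyz": [0,0,0],"roll": 0},
    {"jaw": -0.3,"xyz": [0,0,0],"roll": 0},
    {"jaw": -0.3,"xyz": [0,0,0],"roll": 0},
    {"jaw": -0.3,"xyz": [0,-0.5,0],"roll": 0},
    {"jaw": -0.3,"xyz": [0,-0.8,0],"roll": 0}
  ]
}}

```text
t: 5.9
tool_pos: [0.555, -0.3261, 0.1086]
orientation: [[0.953, -0.005, 0.302], [-0.302, 0.004, 0.953], [-0.006, -1.0, 0.002]]
force: [-0.1, 0.4, -0.5]
gripper_width: 0.654
```

```bash
python3 - <<'E'
from h import *
go(.3617,-.2677,.112)
p=camera_params('wrist');cv2.imwrite('pics/w3.png',camera('wrist')[:,:,::-1]);print(proj(p,[[.557,-.327,.054]]))
E
```

```text
t 5.9 pos [ 0.555  -0.3261  0.1086] w 0.6538674236151504 F [-0.0619  0.4107 -0.4723] units [-4.04 -0.04 -0.05] norm 4.04
[[255.9119 228.4385]]
```

View pics/w3.png

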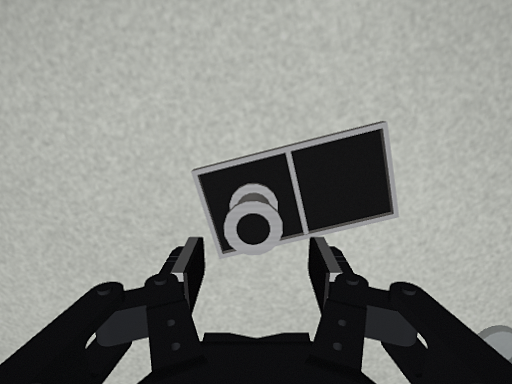

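The nipple stands in the far bay, with its bore at (252,228) as predicted. Next is the second nipple.

```bash
python3 - <<'E'
from h import *
go(.4702,-.0117,.112)
E
```

```text
t 5.95 pos [ 0.5592 -0.3291  0.1172] w 0.6509028752652213 F [ 1.1234 -0.3145  5.5066] units [-3.61  0.07  5.51] norm 6.59
```

Call:
{"fn": "apply_moves", "kwargs": {
  "targets": [
    {"jaw": -0.5,"xyz": [-0.36,0,0.55],"roll": 0},
    {"jaw": -0.5,"xyz": [-0.36,0,0.55],"roll": 0},
    {"jaw": -0.5,"xyz": [-0.36,0,0.55],"roll": 0},
    {"jaw": -0.5,"xyz": [-0.36,0,0.55],"roll": 0},
    {"jaw": -0.5,"xyz": [-0.36,0,0.55],"roll": 0}
  ]
}}

```text
t: 6.45
tool_pos: [0.5125, -0.1682, 0.1109]
orientation: [[0.953, 0.001, 0.302], [-0.302, -0.0, 0.953], [0.001, -1.0, -0.0]]
force: [0.1, -0.0, 0.0]
gripper_width: 0.749
```

Call:
{"fn": "apply_moves", "kwargs": {
  "targets": [
    {"jaw": -0.5,"xyz": [-0.36,0,0.55],"roll": 0},
    {"jaw": -0.5,"xyz": [-0.36,0,0.55],"roll": 0},
    {"jaw": -0.5,"xyz": [-0.36,0,0.55],"roll": 0},
    {"jaw": -0.5,"xyz": [-0.36,0,0.55],"roll": 0},
    {"jaw": -0.5,"xyz": [-0.36,0,0.55],"roll": 0}
  ]
}}

```text
t: 6.95
tool_pos: [0.4682, -0.0099, 0.1109]
orientation: [[0.953, 0.001, 0.302], [-0.302, -0.0, 0.953], [0.001, -1.0, 0.0]]
force: [0.3, 1.2, -0.4]
gripper_width: 0.751
```

Call:
{"fn": "apply_moves", "kwargs": {
  "targets": [
    {"jaw": -0.5,"xyz": [0,0,0],"roll": 0}
  ]
}}

```text
t: 7.05
tool_pos: [0.4662, -0.008, 0.1106]
orientation: [[0.954, -0.002, 0.299], [-0.299, 0.001, 0.954], [-0.003, -1.0, 0.0]]
force: [-0.2, 0.3, -0.0]
gripper_width: 0.749
```

```bash
python3 - <<'E'
from h import *
go(.4702,-.0117,.042)
E
```

```text
t 7.05 pos [ 0.4662 -0.008   0.1106] w 0.7490653254222417 F [-0.226   0.3122 -0.0399] units [ 0.1   1.37 -0.05] norm 1.38
```

Call:
{"fn": "apply_moves", "kwargs": {
  "targets": [
    {"jaw": -0.5,"xyz": [0.06,0.3,-0.04],"roll": 0},
    {"jaw": -0.5,"xyz": [0,0.5,0],"roll": 0},
    {"jaw": -0.5,"xyz": [0,0.4,0],"roll": 0},
    {"jaw": -0.5,"xyz": [0,0.17,0],"roll": 0},
    {"jaw": -0.2,"xyz": [0,0,0],"roll": 0}
  ]
}}

```text
t: 7.55
tool_pos: [0.4703, -0.0142, 0.0414]
orientation: [[0.953, -0.002, 0.302], [-0.302, 0.0, 0.953], [-0.002, -1.0, -0.0]]
force: [0.7, 0.5, 0.9]
gripper_width: 0.607
```

```bash
python3 - <<'E'
from h import *
go(.4702,-.0117,.042)
E
```

```text
t 7.55 pos [ 0.4703 -0.0142  0.0414] w 0.6071107449886628 F [0.6533 0.4909 0.917 ] units [-0.02 -0.01  0.05] norm 0.05
```

Centred to about 2 mm. Closing and lifting.

Call:
{"fn": "apply_moves", "kwargs": {
  "targets": [
    {"jaw": 0.2,"xyz": [0,0,0.03],"roll": 0},
    {"jaw": 1,"xyz": [0,0,0],"roll": 0},
    {"jaw": 1,"xyz": [0,0,0],"roll": 0},
    {"jaw": 1,"xyz": [0,0,0],"roll": 0},
    {"jaw": 1,"xyz": [0,0,0],"roll": 0}
  ]
}}

```text
t: 8.05
tool_pos: [0.4719, -0.0125, 0.0429]
orientation: [[0.953, 0.002, 0.302], [-0.302, -0.0, 0.953], [0.002, -1.0, 0.0]]
force: [0.2, 0.8, 5.1]
gripper_width: 0.44
```

Call:
{"fn": "apply_moves", "kwargs": {
  "targets": [
    {"jaw": 1,"xyz": [0,-0.2,0],"roll": 0},
    {"jaw": 1,"xyz": [0,-0.5,0],"roll": 0},
    {"jaw": 1,"xyz": [0,-0.5,0],"roll": 0},
    {"jaw": 1,"xyz": [0,-0.4,0],"roll": 0},
    {"jaw": 1,"xyz": [0,0,0],"roll": 0}
  ]
}}

```text
t: 8.55
tool_pos: [0.473, -0.0127, 0.125]
orientation: [[0.953, 0.005, 0.302], [-0.302, -0.001, 0.953], [0.005, -1.0, 0.001]]
force: [0.9, -0.1, -1.3]
gripper_width: 0.439
```

```bash
python3 - <<'E'
from h import *
go(.560,-.249,.12)
E
```

```text
t 8.55 pos [ 0.473  -0.0127  0.125 ] w 0.43906764501235046 F [ 0.9359 -0.0772 -1.3267] units [ 3.09  0.11 -3.98] norm 5.04
```

Call:
{"fn": "apply_moves", "kwargs": {
  "targets": [
    {"jaw": 1,"xyz": [0.2,0,-0.25],"roll": 0},
    {"jaw": 1,"xyz": [0.4,0,-0.52],"roll": 0},
    {"jaw": 1,"xyz": [0.45,0,-0.58],"roll": 0},
    {"jaw": 1,"xyz": [0.45,0,-0.58],"roll": 0},
    {"jaw": 1,"xyz": [0.45,0,-0.58],"roll": 0}
  ]
}}

```text
t: 9.05
tool_pos: [0.5259, -0.1636, 0.1208]
orientation: [[0.953, -0.002, 0.302], [-0.302, 0.001, 0.953], [-0.002, -1.0, -0.0]]
force: [0.4, 0.4, -0.5]
gripper_width: 0.437
```

Call:
{"fn": "apply_moves", "kwargs": {
  "targets": [
    {"jaw": 1,"xyz": [0.45,0,-0.58],"roll": 0},
    {"jaw": 1,"xyz": [0.4,0,-0.52],"roll": 0},
    {"jaw": 1,"xyz": [0.25,0,-0.3],"roll": 0},
    {"jaw": 1,"xyz": [0.06,0,-0.07],"roll": 0},
    {"jaw": 1,"xyz": [0,0,0],"roll": 0}
  ]
}}

```text
t: 9.55
tool_pos: [0.5586, -0.2497, 0.1209]
orientation: [[0.953, -0.002, 0.303], [-0.303, 0.001, 0.953], [-0.002, -1.0, 0.0]]
force: [0.2, 0.6, -0.7]
gripper_width: 0.432
```

```bash
python3 - <<'E'
from h import *
go(.560,-.249,.047)
E
```

```text
t 9.55 pos [ 0.5586 -0.2497  0.1209] w 0.43217023174641606 F [ 0.2189  0.5647 -0.7452] units [0.03 1.48 0.02] norm 1.48
```

Call:
{"fn": "apply_moves", "kwargs": {
  "targets": [
    {"jaw": 1,"xyz": [0,0.4,0],"roll": 0},
    {"jaw": 1,"xyz": [0,0.5,0],"roll": 0},
    {"jaw": 1,"xyz": [0,0.35,0],"roll": 0},
    {"jaw": 1,"xyz": [0,0.2,0],"roll": 0},
    {"jaw": 1,"xyz": [0,0.05,0],"roll": 0}
  ]
}}

```text
t: 10.05
tool_pos: [0.5581, -0.2474, 0.0469]
orientation: [[0.954, -0.003, 0.301], [-0.301, 0.002, 0.954], [-0.003, -1.0, 0.001]]
force: [-5.2, 2.9, 18.0]
gripper_width: 0.439
```

Call:
{"fn": "apply_moves", "kwargs": {
  "targets": [
    {"jaw": 1,"xyz": [0,0.02,0],"roll": 0},
    {"jaw": 1,"xyz": [0,0.01,0],"roll": 0},
    {"jaw": 1,"xyz": [0,0,0],"roll": 0},
    {"jaw": 1,"xyz": [0,0,0],"roll": 0}
  ]
}}

```text
t: 10.45
tool_pos: [0.5585, -0.2475, 0.0471]
orientation: [[0.954, -0.001, 0.301], [-0.301, 0.001, 0.954], [-0.002, -1.0, 0.001]]
force: [-3.2, 4.3, 9.5]
gripper_width: 0.439
```

Call:
{"fn": "apply_moves", "kwargs": {
  "targets": [
    {"jaw": -0.1,"xyz": [0,0,0],"roll": 0},
    {"jaw": -0.3,"xyz": [0,0,0],"roll": 0},
    {"jaw": -0.3,"xyz": [0,0,0],"roll": 0},
    {"jaw": -0.3,"xyz": [0,-0.5,0],"roll": 0},
    {"jaw": -0.3,"xyz": [0,-0.8,0],"roll": 0}
  ]
}}

```text
t: 10.95
tool_pos: [0.5574, -0.2479, 0.1089]
orientation: [[0.953, -0.005, 0.302], [-0.302, 0.003, 0.953], [-0.006, -1.0, 0.001]]
force: [-0.0, 0.4, -0.0]
gripper_width: 0.648
```

```bash
python3 - <<'E'
from h import *
cv2.imwrite('pics/w4.png',camera('wrist')[:,:,::-1])
go(.411,-.1665,.11)
E
```

```text
t 11.0 pos [ 0.5618 -0.2504  0.1169] w 0.6462643117921877 F [ 1.1557 -0.9346  4.5697] units [-3.38  0.12  0.69] norm 3.45
```

View pics/w4.png

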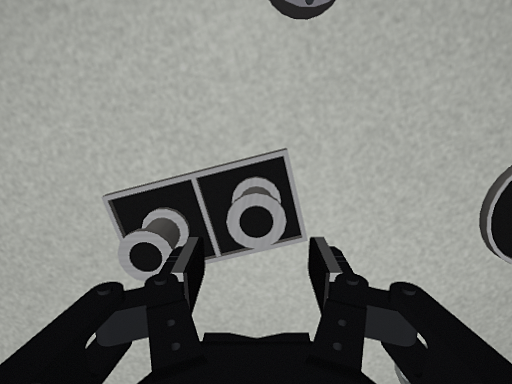

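Both nipples stand in their bays, with bores at (145,256) and (256,220). Next is the viewport.

Call:
{"fn": "apply_moves", "kwargs": {
  "targets": [
    {"jaw": -0.3,"xyz": [-0.3,0,0.06],"roll": 0},
    {"jaw": -0.6,"xyz": [-0.6,0,0.12],"roll": 0},
    {"jaw": -1,"xyz": [-0.6,0,0.12],"roll": 0},
    {"jaw": -1,"xyz": [-0.6,0,0.12],"roll": 0},
    {"jaw": -1,"xyz": [-0.6,0,0.12],"roll": 0}
  ]
}}

```text
t: 11.5
tool_pos: [0.438, -0.1821, 0.1108]
orientation: [[0.953, 0.0, 0.302], [-0.302, -0.0, 0.953], [0.001, -1.0, -0.0]]
force: [0.3, 0.5, 0.4]
gripper_width: 1.0
```

Call:
{"fn": "apply_moves", "kwargs": {
  "targets": [
    {"jaw": -1,"xyz": [-0.4,0,0.08],"roll": 0},
    {"jaw": -1,"xyz": [-0.2,0,0.04],"roll": 0},
    {"jaw": -1,"xyz": [0,0,0],"roll": 0},
    {"jaw": -1,"xyz": [0,0,0],"roll": 0}
  ]
}}

```text
t: 11.9
tool_pos: [0.4135, -0.1687, 0.1112]
orientation: [[0.953, 0.002, 0.302], [-0.302, -0.001, 0.953], [0.002, -1.0, -0.001]]
force: [1.1, -0.8, -0.2]
gripper_width: 1.002
```

```bash
python3 - <<'E'
from h import *
go(.411,-.1665,.025)
p=camera_params('wrist');cv2.imwrite('pics/w5.png',camera('wrist')[:,:,::-1]);print(proj(p,[[.411,-.1665,.028]]))
E
```

```text
t 11.9 pos [ 0.4135 -0.1687  0.1112] w 1.0018604894771064 F [ 1.1487 -0.7871 -0.1524] units [-0.07  1.72  0.03] norm 1.72
[[258.2211 206.3703]]
```

View pics/w5.png

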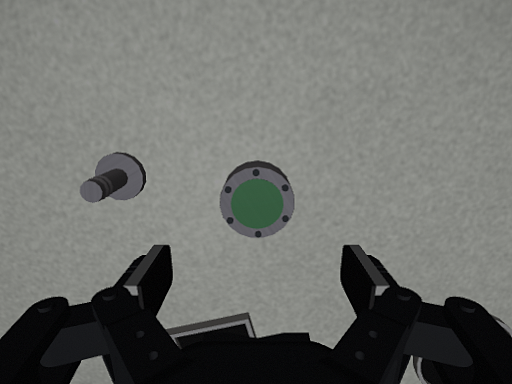

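The viewport is centred, with its glass at (257,203). Descending.

Call:
{"fn": "apply_moves", "kwargs": {
  "targets": [
    {"jaw": -1,"xyz": [-0.06,0.3,0],"roll": 0},
    {"jaw": -1,"xyz": [0,0.5,0],"roll": 0},
    {"jaw": -1,"xyz": [0,0.5,0],"roll": 0},
    {"jaw": -1,"xyz": [0,0.3,0],"roll": 0},
    {"jaw": -1,"xyz": [0,0.1,0],"roll": 0}
  ]
}}

```text
t: 12.45
tool_pos: [0.4098, -0.1673, 0.0243]
orientation: [[0.953, -0.001, 0.302], [-0.302, 0.001, 0.953], [-0.001, -1.0, 0.0]]
force: [0.2, 0.5, -0.6]
gripper_width: 1.0
```

Call:
{"fn": "apply_moves", "kwargs": {
  "targets": [
    {"jaw": -0.8,"xyz": [0,0,0],"roll": 0},
    {"jaw": -0.6,"xyz": [0,0,0],"roll": 0},
    {"jaw": -0.4,"xyz": [0,0,0],"roll": 0},
    {"jaw": -0.2,"xyz": [0,0,0],"roll": 0}
  ]
}}

```text
t: 12.85
tool_pos: [0.41, -0.1673, 0.027]
orientation: [[0.953, 0.002, 0.302], [-0.302, -0.001, 0.953], [0.002, -1.0, -0.0]]
force: [-1.1, 1.0, 8.2]
gripper_width: 0.658
```

```bash
python3 - <<'E'
from h import *
go(.411,-.1665,.025)
p=camera_params('wrist');cv2.imwrite('pics/w6.png',camera('wrist')[:,:,::-1])
E
```

```text
t 12.85 pos [ 0.41   -0.1673  0.027 ] w 0.6582875158967003 F [-1.1011  0.9606  8.151 ] units [0.01 0.04 0.02] norm 0.05
```

View pics/w6.png

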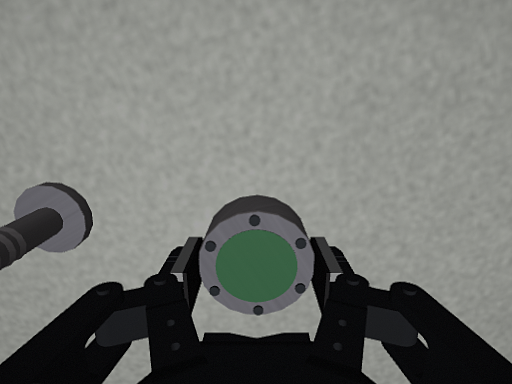

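The pads are on the viewport at width 0.658. Firming the grip and lifting.

Call:
{"fn": "apply_moves", "kwargs": {
  "targets": [
    {"jaw": 1,"xyz": [0,0,0],"roll": 0},
    {"jaw": 1,"xyz": [0,0,0],"roll": 0},
    {"jaw": 1,"xyz": [0,-0.2,0],"roll": 0},
    {"jaw": 1,"xyz": [0,-0.3,0],"roll": 0},
    {"jaw": 1,"xyz": [0,0,0],"roll": 0}
  ]
}}

```text
t: 13.4
tool_pos: [0.4102, -0.1675, 0.0526]
orientation: [[0.953, 0.003, 0.302], [-0.302, -0.002, 0.953], [0.003, -1.0, -0.001]]
force: [0.5, -0.0, -1.5]
gripper_width: 0.651
```

```bash
python3 - <<'E'
from h import *
go(.6405,-.0135,.025+.09)
cv2.imwrite('pics/w7.png',camera('wrist')[:,:,::-1])
E
```

```text
t 13.4 pos [ 0.4102 -0.1675  0.0526] w 0.650647916204628 F [ 0.4801 -0.0356 -1.5452] units [ 3.47 -1.24  4.33] norm 5.68
```

View pics/w7.png

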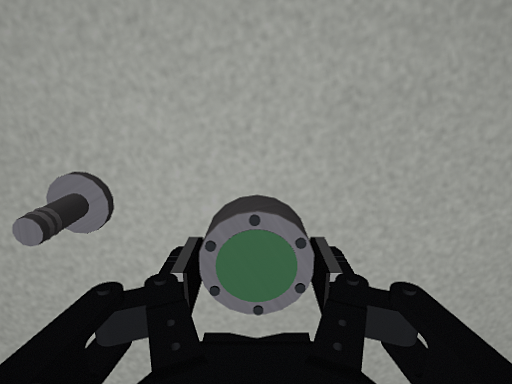

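The viewport is held level. Carrying it low to the dish.

Call:
{"fn": "apply_moves", "kwargs": {
  "targets": [
    {"jaw": 1,"xyz": [0.15,-0.1,0.19],"roll": 0},
    {"jaw": 1,"xyz": [0.35,-0.1,0.43],"roll": 0},
    {"jaw": 1,"xyz": [0.4,0,0.5],"roll": 0},
    {"jaw": 1,"xyz": [0.4,0,0.5],"roll": 0},
    {"jaw": 1,"xyz": [0.4,0,0.5],"roll": 0}
  ]
}}

```text
t: 13.95
tool_pos: [0.5235, -0.09, 0.0606]
orientation: [[0.953, -0.001, 0.302], [-0.302, 0.0, 0.953], [-0.001, -1.0, 0.0]]
force: [0.7, -0.7, -3.3]
gripper_width: 0.65
```

Call:
{"fn": "apply_moves", "kwargs": {
  "targets": [
    {"jaw": 1,"xyz": [0.4,0,0.5],"roll": 0},
    {"jaw": 1,"xyz": [0.4,0,0.5],"roll": 0},
    {"jaw": 1,"xyz": [0.4,0,0.5],"roll": 0},
    {"jaw": 1,"xyz": [0.35,0,0.43],"roll": 0},
    {"jaw": 1,"xyz": [0.2,0,0.25],"roll": 0}
  ]
}}

```text
t: 14.45
tool_pos: [0.6408, -0.0117, 0.0603]
orientation: [[0.954, 0.001, 0.301], [-0.301, 0.0, 0.954], [0.001, -1.0, 0.001]]
force: [-0.2, -0.5, -2.7]
gripper_width: 0.655
```

Call:
{"fn": "apply_moves", "kwargs": {
  "targets": [
    {"jaw": 1,"xyz": [0,0,0],"roll": 0},
    {"jaw": 1,"xyz": [0,0,0],"roll": 0}
  ]
}}

```text
t: 14.65
tool_pos: [0.6378, -0.0133, 0.06]
orientation: [[0.954, -0.002, 0.301], [-0.301, 0.0, 0.954], [-0.002, -1.0, -0.001]]
force: [-0.2, -0.6, -3.9]
gripper_width: 0.653
```

```bash
python3 - <<'E'
from h import *
go(.6405,-.0135,.029)
cv2.imwrite('pics/w8.png',camera('wrist')[:,:,::-1])
E
```

```text
t 14.65 pos [ 0.6378 -0.0133  0.06  ] w 0.653271977501414 F [-0.2148 -0.6188 -3.8606] units [0.05 0.62 0.01] norm 0.62
```

View pics/w8.png

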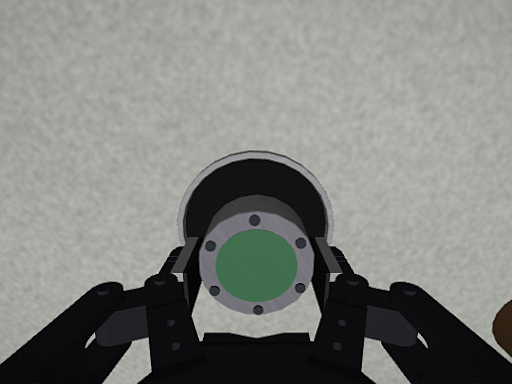

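The viewport is over the dish and centred left to right (viewport at column 256, dish at 255). Lowering.

Call:
{"fn": "apply_moves", "kwargs": {
  "targets": [
    {"jaw": 1,"xyz": [0.03,0.2,0],"roll": 0},
    {"jaw": 1,"xyz": [0,0.2,0],"roll": 0},
    {"jaw": 1,"xyz": [0,0.12,0],"roll": 0},
    {"jaw": 1,"xyz": [0,0.06,0],"roll": 0},
    {"jaw": 1,"xyz": [0,0.02,0],"roll": 0}
  ]
}}

```text
t: 15.2
tool_pos: [0.6386, -0.0147, 0.0311]
orientation: [[0.953, -0.003, 0.302], [-0.302, -0.0, 0.953], [-0.003, -1.0, -0.001]]
force: [-6.3, -1.0, 13.9]
gripper_width: 0.652
```

Call:
{"fn": "apply_moves", "kwargs": {
  "targets": [
    {"jaw": 1,"xyz": [0,0.02,0],"roll": 0},
    {"jaw": 1,"xyz": [0,0,0],"roll": 0}
  ]
}}

```text
t: 15.4
tool_pos: [0.6387, -0.0148, 0.0311]
orientation: [[0.953, -0.002, 0.302], [-0.302, -0.0, 0.953], [-0.002, -1.0, -0.001]]
force: [-6.8, -0.8, 13.1]
gripper_width: 0.648
```

It touched down at TCP z 0.031, which is the grasp height plus 4 mm. Releasing.

Call:
{"fn": "apply_moves", "kwargs": {
  "targets": [
    {"jaw": -0.5,"xyz": [0,0,0],"roll": 0},
    {"jaw": -0.8,"xyz": [0,0,0],"roll": 0},
    {"jaw": -0.8,"xyz": [0,-0.1,0],"roll": 0},
    {"jaw": -0.8,"xyz": [0,-0.5,0],"roll": 0},
    {"jaw": -0.8,"xyz": [0,-0.8,0],"roll": 0}
  ]
}}

```text
t: 15.9
tool_pos: [0.638, -0.0143, 0.0982]
orientation: [[0.953, -0.005, 0.302], [-0.302, 0.001, 0.953], [-0.005, -1.0, -0.001]]
force: [-0.4, 0.4, 0.3]
gripper_width: 0.895
```

```bash
python3 - <<'E'
from h import *
cv2.imwrite('pics/w9.png',camera('wrist')[:,:,::-1])
go(.4382,.1496,.11)
E
```

```text
t 15.95 pos [ 0.643  -0.0148  0.1065] w 0.8986303206624414 F [1.215  0.3822 4.6206] units [-4.9 -0.1  1.9] norm 5.25
```

View pics/w9.png

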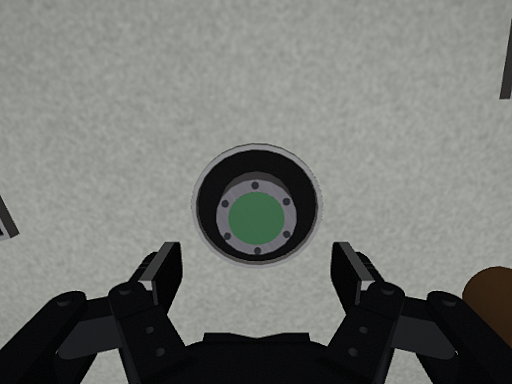

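The viewport lies flat and well centred in the dish. Next is adapter 2 at (0.438, 0.150).

Call:
{"fn": "apply_moves", "kwargs": {
  "targets": [
    {"jaw": -0.6,"xyz": [-0.4,0,0.15],"roll": 0},
    {"jaw": -0.4,"xyz": [-0.6,0,0.23],"roll": 0},
    {"jaw": -0.3,"xyz": [-0.6,0,0.23],"roll": 0},
    {"jaw": -0.3,"xyz": [-0.6,0,0.23],"roll": 0},
    {"jaw": -0.3,"xyz": [-0.6,0,0.23],"roll": 0}
  ]
}}

```text
t: 16.45
tool_pos: [0.5222, 0.0794, 0.1001]
orientation: [[0.953, 0.001, 0.302], [-0.302, 0.0, 0.953], [0.001, -1.0, 0.0]]
force: [0.6, 0.4, -0.1]
gripper_width: 0.651
```

Call:
{"fn": "apply_moves", "kwargs": {
  "targets": [
    {"jaw": -0.3,"xyz": [-0.6,0,0.23],"roll": 0},
    {"jaw": -0.3,"xyz": [-0.6,0,0.23],"roll": 0},
    {"jaw": -0.3,"xyz": [-0.5,0,0.2],"roll": 0},
    {"jaw": -0.3,"xyz": [-0.3,0,0.12],"roll": 0},
    {"jaw": -0.3,"xyz": [-0.1,0,0.04],"roll": 0}
  ]
}}

```text
t: 16.95
tool_pos: [0.434, 0.1503, 0.1]
orientation: [[0.954, -0.0, 0.301], [-0.301, -0.0, 0.954], [-0.0, -1.0, -0.0]]
force: [0.7, -0.4, 0.5]
gripper_width: 0.65
```

Call:
{"fn": "apply_moves", "kwargs": {
  "targets": [
    {"jaw": -0.3,"xyz": [-0.02,0,0],"roll": 0},
    {"jaw": -0.3,"xyz": [0,0,0],"roll": 0}
  ]
}}

```text
t: 17.15
tool_pos: [0.4354, 0.1497, 0.1]
orientation: [[0.953, 0.002, 0.302], [-0.302, -0.0, 0.953], [0.001, -1.0, 0.0]]
force: [0.3, -0.4, 0.4]
gripper_width: 0.651
```

```bash
python3 - <<'E'
from h import *
go(.4382,.1496,.034)
p=camera_params('wrist')
cv2.imwrite('pics/w10.png',camera('wrist')[:,:,::-1]);print(proj(p,[[.4382,.1496,.05],[.4382,.1496,.008]]))
E
```

```text
t 17.15 pos [0.4354 0.1497 0.1   ] w 0.6508521075100492 F [ 0.3071 -0.3878  0.3737] units [0.05 1.32 0.02] norm 1.32
[[257.624  231.416 ]
 [257.3054 209.6695]]
```

View pics/w10.png

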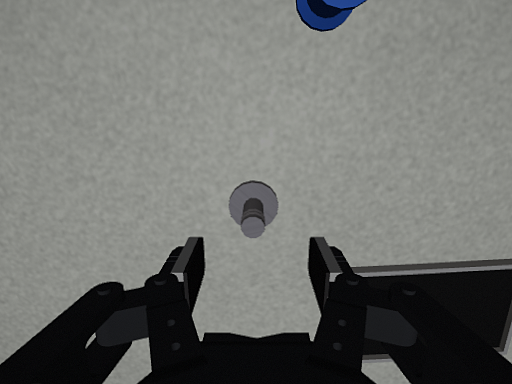

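The stem top is at (252,227), about 3 mm left of the jaw centre line at column 256. Correcting that on the way down.

Call:
{"fn": "apply_moves", "kwargs": {
  "targets": [
    {"jaw": -0.3,"xyz": [0,0.2,-0.06],"roll": 0},
    {"jaw": -0.3,"xyz": [0,0.5,0],"roll": 0},
    {"jaw": -0.3,"xyz": [0,0.4,0],"roll": 0},
    {"jaw": -0.3,"xyz": [0,0.2,0],"roll": 0},
    {"jaw": 0,"xyz": [0,0.02,0],"roll": 0}
  ]
}}

```text
t: 17.7
tool_pos: [0.4324, 0.1464, 0.0323]
orientation: [[0.953, -0.003, 0.303], [-0.303, -0.001, 0.953], [-0.003, -1.0, -0.002]]
force: [-0.2, -0.5, -0.4]
gripper_width: 0.505
```

Call:
{"fn": "apply_moves", "kwargs": {
  "targets": [
    {"jaw": 0.3,"xyz": [0,0,0],"roll": 0},
    {"jaw": 0.3,"xyz": [0,0,0],"roll": 0}
  ]
}}

```text
t: 17.9
tool_pos: [0.4338, 0.147, 0.0343]
orientation: [[0.953, 0.001, 0.302], [-0.302, 0.0, 0.953], [0.001, -1.0, 0.0]]
force: [-0.2, -0.4, 0.5]
gripper_width: 0.348
```

```bash
python3 - <<'E'
from h import *
go(.4382,.1496,.034)
cv2.imwrite('pics/w11.png',camera('wrist')[:,:,::-1])
E
```

```text
t 17.9 pos [0.4338 0.147  0.0343] w 0.3477848349151373 F [-0.1749 -0.4275  0.451 ] units [0.07 0.01 0.08] norm 0.1
```

View pics/w11.png

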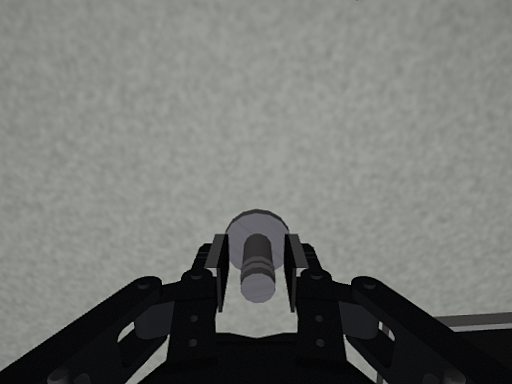

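The stem is centred between the pads, at column 258 in both. Closing and lifting.

Call:
{"fn": "apply_moves", "kwargs": {
  "targets": [
    {"jaw": 0.6,"xyz": [0,0,0],"roll": 0},
    {"jaw": 1,"xyz": [0,0,0],"roll": 0},
    {"jaw": 1,"xyz": [0,0,0],"roll": 0},
    {"jaw": 1,"xyz": [0,-0.2,0],"roll": 0},
    {"jaw": 1,"xyz": [0,-0.5,0],"roll": 0}
  ]
}}

```text
t: 18.45
tool_pos: [0.4316, 0.1468, 0.0684]
orientation: [[0.953, -0.004, 0.302], [-0.302, -0.001, 0.953], [-0.003, -1.0, -0.002]]
force: [0.5, 0.5, -0.6]
gripper_width: 0.17
```

Call:
{"fn": "apply_moves", "kwargs": {
  "targets": [
    {"jaw": 1,"xyz": [0,0,0],"roll": 0}
  ]
}}

```text
t: 18.55
tool_pos: [0.4348, 0.1474, 0.0713]
orientation: [[0.953, 0.004, 0.302], [-0.302, 0.001, 0.953], [0.004, -1.0, 0.002]]
force: [0.9, -0.0, -1.2]
gripper_width: 0.165
```

```bash
python3 - <<'E'
from h import *
go(.597,.309,.072)
cv2.imwrite('pics/w12.png',camera('wrist')[:,:,::-1])
E
```

```text
t 18.55 pos [0.4348 0.1474 0.0713] w 0.16458205997221978 F [ 0.9165 -0.0111 -1.1565] units [2.12 0.   4.06] norm 4.58
```

View pics/w12.png

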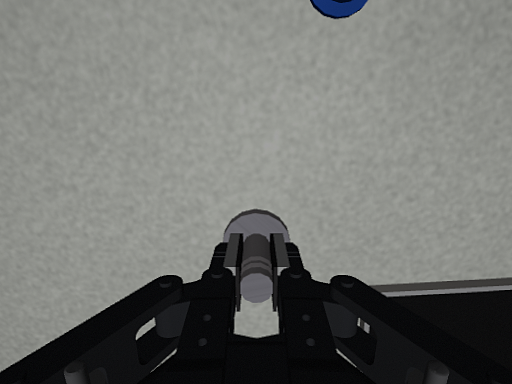

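The adapter is held upright, with its underside about 35 mm up. Moving to the plain tray's far end.

Call:
{"fn": "apply_moves", "kwargs": {
  "targets": [
    {"jaw": 1,"xyz": [0.12,0,0.24],"roll": 0},
    {"jaw": 1,"xyz": [0.25,0,0.48],"roll": 0},
    {"jaw": 1,"xyz": [0.3,0,0.57],"roll": 0},
    {"jaw": 1,"xyz": [0.3,0,0.57],"roll": 0},
    {"jaw": 1,"xyz": [0.3,0,0.57],"roll": 0}
  ]
}}

```text
t: 19.1
tool_pos: [0.5312, 0.2452, 0.0678]
orientation: [[0.953, -0.001, 0.302], [-0.302, -0.0, 0.953], [-0.001, -1.0, -0.001]]
force: [1.2, -0.0, -1.7]
gripper_width: 0.165
```

Call:
{"fn": "apply_moves", "kwargs": {
  "targets": [
    {"jaw": 1,"xyz": [0.3,0,0.57],"roll": 0},
    {"jaw": 1,"xyz": [0.28,0,0.53],"roll": 0},
    {"jaw": 1,"xyz": [0.2,0,0.38],"roll": 0},
    {"jaw": 1,"xyz": [0.08,0,0.15],"roll": 0},
    {"jaw": 1,"xyz": [0,0,0],"roll": 0}
  ]
}}

```text
t: 19.6
tool_pos: [0.5963, 0.3093, 0.0677]
orientation: [[0.954, -0.001, 0.301], [-0.301, -0.0, 0.954], [-0.0, -1.0, -0.0]]
force: [-0.7, 0.3, -1.7]
gripper_width: 0.166
```

```bash
python3 - <<'E'
from h import *
go(.597,.309,.038)
cv2.imwrite('pics/w13.png',camera('wrist')[:,:,::-1])
E
```

```text
t 19.6 pos [0.5963 0.3093 0.0677] w 0.1656403392179643 F [-0.7195  0.2586 -1.666 ] units [ 0.02  0.59 -0.  ] norm 0.59
```

View pics/w13.png

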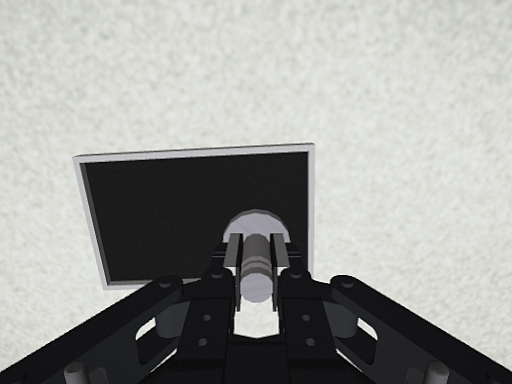

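It is positioned over the right-hand end of the tray with clearance all round. Lowering.

Call:
{"fn": "apply_moves", "kwargs": {
  "targets": [
    {"jaw": 1,"xyz": [0,0.2,0],"roll": 0},
    {"jaw": 1,"xyz": [0,0.2,0],"roll": 0},
    {"jaw": 1,"xyz": [0,0.14,0],"roll": 0},
    {"jaw": 1,"xyz": [0,0.05,0],"roll": 0},
    {"jaw": 1,"xyz": [0,0,0],"roll": 0}
  ]
}}

```text
t: 20.15
tool_pos: [0.5952, 0.3077, 0.0389]
orientation: [[0.953, -0.001, 0.302], [-0.302, -0.001, 0.953], [-0.001, -1.0, -0.001]]
force: [1.6, -0.3, -1.8]
gripper_width: 0.167
```

Call:
{"fn": "apply_moves", "kwargs": {
  "targets": [
    {"jaw": 1,"xyz": [0,0.02,0],"roll": 0},
    {"jaw": 1,"xyz": [0,0.01,0],"roll": 0},
    {"jaw": 1,"xyz": [0,0.01,0],"roll": 0},
    {"jaw": 1,"xyz": [0,0,0],"roll": 0}
  ]
}}

```text
t: 20.55
tool_pos: [0.5956, 0.308, 0.0386]
orientation: [[0.953, -0.0, 0.302], [-0.302, -0.0, 0.953], [-0.0, -1.0, -0.001]]
force: [-3.7, -2.3, 11.4]
gripper_width: 0.167
```

Floor contact at 11 N. Releasing partway, then lifting.

Call:
{"fn": "apply_moves", "kwargs": {
  "targets": [
    {"jaw": 0.4,"xyz": [0,0,0],"roll": 0},
    {"jaw": 0.1,"xyz": [0,0,0],"roll": 0},
    {"jaw": 0.1,"xyz": [0,-0.2,0],"roll": 0},
    {"jaw": 0.1,"xyz": [0,-0.6,0],"roll": 0},
    {"jaw": 0.1,"xyz": [0,-0.8,0],"roll": 0}
  ]
}}

```text
t: 21.05
tool_pos: [0.5944, 0.3077, 0.1164]
orientation: [[0.953, -0.004, 0.302], [-0.302, -0.002, 0.953], [-0.004, -1.0, -0.003]]
force: [0.7, 0.6, 0.1]
gripper_width: 0.451
```

Call:
{"fn": "apply_moves", "kwargs": {
  "targets": [
    {"jaw": 0.1,"xyz": [0,0,0],"roll": 0},
    {"jaw": 0.1,"xyz": [0,0,0],"roll": 0}
  ]
}}

```text
t: 21.25
tool_pos: [0.5971, 0.3088, 0.1191]
orientation: [[0.953, 0.003, 0.302], [-0.302, 0.001, 0.953], [0.003, -1.0, 0.002]]
force: [-0.4, -0.2, -0.4]
gripper_width: 0.448
```

```bash
python3 - <<'E'
from h import *
cv2.imwrite('pics/w14.png',camera('wrist')[:,:,::-1])
go(.3617,-.2677,.12)
E
```

```text
t 21.3 pos [0.5959 0.3084 0.1176] w 0.4475116772911849 F [ 0.5247 -0.1746 -0.3569] units [ -0.99  -0.05 -12.4 ] norm 12.44
```

View pics/w14.png

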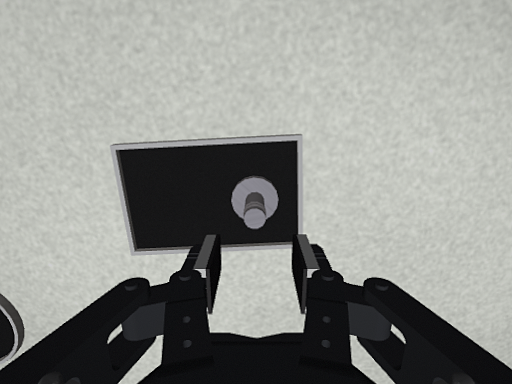

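The adapter stands in the tray at about (254,200). Heading to the last adapter.

Call:
{"fn": "apply_moves", "kwargs": {
  "targets": [
    {"jaw": 0,"xyz": [-0.02,0,-0.3],"roll": 0},
    {"jaw": -0.3,"xyz": [-0.05,0,-0.65],"roll": 0},
    {"jaw": -0.3,"xyz": [-0.06,0,-0.75],"roll": 0},
    {"jaw": -0.3,"xyz": [-0.06,0,-0.75],"roll": 0},
    {"jaw": -0.3,"xyz": [-0.06,0,-0.75],"roll": 0}
  ]
}}

```text
t: 21.8
tool_pos: [0.5332, 0.1574, 0.1159]
orientation: [[0.953, -0.003, 0.302], [-0.302, -0.001, 0.953], [-0.003, -1.0, -0.002]]
force: [-0.1, -0.6, 0.4]
gripper_width: 0.651
```

Call:
{"fn": "apply_moves", "kwargs": {
  "targets": [
    {"jaw": -0.3,"xyz": [-0.06,0,-0.75],"roll": 0},
    {"jaw": -0.3,"xyz": [-0.06,0,-0.75],"roll": 0},
    {"jaw": -0.3,"xyz": [-0.06,0,-0.75],"roll": 0},
    {"jaw": -0.3,"xyz": [-0.06,0,-0.75],"roll": 0},
    {"jaw": -0.3,"xyz": [-0.06,0,-0.75],"roll": 0}
  ]
}}

```text
t: 22.3
tool_pos: [0.4621, -0.0161, 0.1163]
orientation: [[0.953, -0.003, 0.302], [-0.302, 0.0, 0.953], [-0.003, -1.0, -0.001]]
force: [0.6, -0.7, 0.4]
gripper_width: 0.648
```

Call:
{"fn": "apply_moves", "kwargs": {
  "targets": [
    {"jaw": -0.3,"xyz": [-0.06,0,-0.75],"roll": 0},
    {"jaw": -0.3,"xyz": [-0.06,0,-0.75],"roll": 0},
    {"jaw": -0.3,"xyz": [-0.06,0,-0.75],"roll": 0},
    {"jaw": -0.3,"xyz": [-0.06,0,-0.75],"roll": 0},
    {"jaw": -0.3,"xyz": [-0.06,0,-0.75],"roll": 0}
  ]
}}

```text
t: 22.8
tool_pos: [0.3912, -0.1895, 0.1164]
orientation: [[0.953, -0.003, 0.302], [-0.302, 0.001, 0.953], [-0.003, -1.0, 0.001]]
force: [1.4, -1.1, 0.2]
gripper_width: 0.647
```

```bash
python3 - <<'E'
from h import *
go(.3617,-.2677,.10)
E
```

```text
t 22.8 pos [ 0.3912 -0.1895  0.1164] w 0.6471776202328489 F [ 1.3947 -1.0565  0.2387] units [-0.09  0.33 -1.67] norm 1.7
```

Call:
{"fn": "apply_moves", "kwargs": {
  "targets": [
    {"jaw": -0.3,"xyz": [-0.04,0.1,-0.6],"roll": 0},
    {"jaw": -0.3,"xyz": [-0.04,0.1,-0.6],"roll": 0},
    {"jaw": -0.3,"xyz": [0,0.1,-0.35],"roll": 0},
    {"jaw": -0.3,"xyz": [0,0,-0.1],"roll": 0},
    {"jaw": -0.3,"xyz": [0,0,0],"roll": 0}
  ]
}}

```text
t: 23.3
tool_pos: [0.3639, -0.2659, 0.1017]
orientation: [[0.953, -0.002, 0.304], [-0.304, 0.002, 0.953], [-0.002, -1.0, 0.001]]
force: [0.2, 0.4, 0.2]
gripper_width: 0.652
```

```bash
python3 - <<'E'
from h import *
go(.3617,-.2677,.034)
p=camera_params('wrist')
cv2.imwrite('pics/w15.png',camera('wrist')[:,:,::-1]);print(proj(p,[[.3617,-.2677,.05]]))
E
```

```text
t 23.3 pos [ 0.3639 -0.2659  0.1017] w 0.651670431333834 F [0.172  0.3531 0.2082] units [-0.03  1.35 -0.05] norm 1.36
[[252.8094 224.6741]]
```

View pics/w15.png

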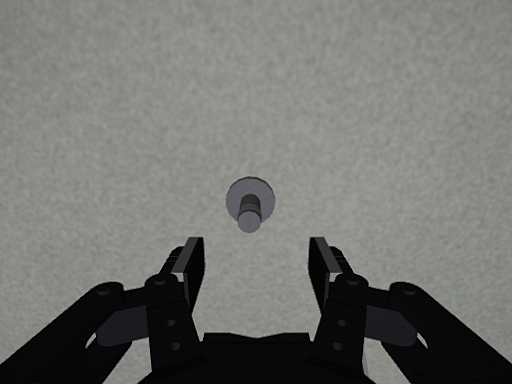

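The stem top is at (249,221), about 5 mm left and 4 mm toward the base. Correcting during descent.

Call:
{"fn": "apply_moves", "kwargs": {
  "targets": [
    {"jaw": -0.3,"xyz": [-0.07,0.2,-0.1],"roll": 0},
    {"jaw": -0.3,"xyz": [0,0.5,0],"roll": 0},
    {"jaw": -0.3,"xyz": [0,0.4,0],"roll": 0},
    {"jaw": -0.3,"xyz": [0,0.22,0],"roll": 0},
    {"jaw": 0,"xyz": [0,0.02,0],"roll": 0}
  ]
}}

```text
t: 23.85
tool_pos: [0.3594, -0.2685, 0.034]
orientation: [[0.954, -0.002, 0.301], [-0.301, 0.002, 0.954], [-0.003, -1.0, 0.001]]
force: [-0.1, -0.4, -0.3]
gripper_width: 0.506
```

Call:
{"fn": "apply_moves", "kwargs": {
  "targets": [
    {"jaw": 0.3,"xyz": [0,0,0],"roll": 0},
    {"jaw": 0.3,"xyz": [0,0,0],"roll": 0}
  ]
}}

```text
t: 24.05
tool_pos: [0.3607, -0.2702, 0.0359]
orientation: [[0.953, 0.001, 0.302], [-0.302, -0.001, 0.953], [0.001, -1.0, -0.001]]
force: [0.8, -0.0, 1.1]
gripper_width: 0.353
```

```bash
python3 - <<'E'
from h import *
go(.3617,-.2677,.034)
cv2.imwrite('pics/w16.png',camera('wrist')[:,:,::-1])
E
```

```text
t 24.05 pos [ 0.3607 -0.2702  0.0359] w 0.35264690662904574 F [ 0.8375 -0.0069  1.0671] units [0.   0.04 0.05] norm 0.07
```

View pics/w16.png

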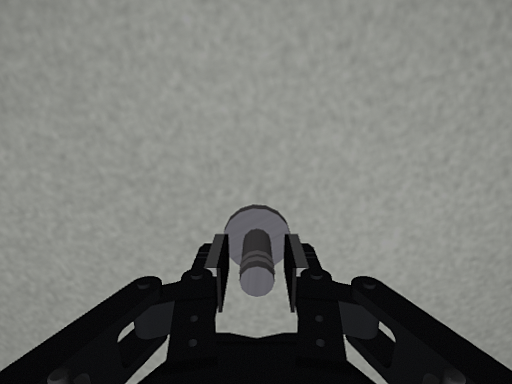

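Centred. Closing and lifting.

Call:
{"fn": "apply_moves", "kwargs": {
  "targets": [
    {"jaw": 0.6,"xyz": [0,0,0],"roll": 0},
    {"jaw": 1,"xyz": [0,0,0],"roll": 0},
    {"jaw": 1,"xyz": [0,0,0],"roll": 0},
    {"jaw": 1,"xyz": [0,-0.2,0],"roll": 0},
    {"jaw": 1,"xyz": [0,-0.5,0],"roll": 0}
  ]
}}

```text
t: 24.6
tool_pos: [0.3592, -0.2689, 0.07]
orientation: [[0.953, -0.003, 0.302], [-0.302, 0.003, 0.953], [-0.003, -1.0, 0.002]]
force: [0.8, -0.6, -1.5]
gripper_width: 0.164
```

Call:
{"fn": "apply_moves", "kwargs": {
  "targets": [
    {"jaw": 1,"xyz": [0,0,0],"roll": 0},
    {"jaw": 1,"xyz": [0,0,0],"roll": 0}
  ]
}}

```text
t: 24.8
tool_pos: [0.3608, -0.2704, 0.0711]
orientation: [[0.953, 0.001, 0.302], [-0.302, -0.002, 0.953], [0.002, -1.0, -0.001]]
force: [-0.5, 0.6, -1.1]
gripper_width: 0.163
```

```bash
python3 - <<'E'
from h import *
go(.577,.236,.0695)
cv2.imwrite('pics/w17.png',camera('wrist')[:,:,::-1])
E
```

```text
t 24.8 pos [ 0.3608 -0.2704  0.0711] w 0.16266246774483004 F [-0.5018  0.5819 -1.0954] units [ 1.06  0.02 10.96] norm 11.01
```

View pics/w17.png

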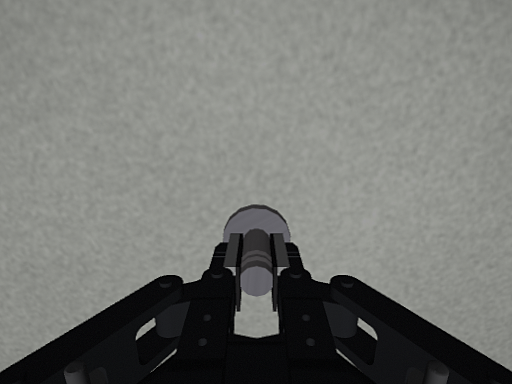

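Held upright. Carrying it to the plain tray.

Call:
{"fn": "apply_moves", "kwargs": {
  "targets": [
    {"jaw": 1,"xyz": [0.03,0,0.3],"roll": 0},
    {"jaw": 1,"xyz": [0.06,0,0.6],"roll": 0},
    {"jaw": 1,"xyz": [0.06,0,0.65],"roll": 0},
    {"jaw": 1,"xyz": [0.06,0,0.65],"roll": 0},
    {"jaw": 1,"xyz": [0.06,0,0.65],"roll": 0}
  ]
}}

```text
t: 25.35
tool_pos: [0.4159, -0.1368, 0.0696]
orientation: [[0.953, -0.002, 0.303], [-0.303, 0.001, 0.953], [-0.002, -1.0, 0.0]]
force: [-0.3, -1.1, -1.4]
gripper_width: 0.17
```

Call:
{"fn": "apply_moves", "kwargs": {
  "targets": [
    {"jaw": 1,"xyz": [0.06,0,0.65],"roll": 0},
    {"jaw": 1,"xyz": [0.06,0,0.65],"roll": 0},
    {"jaw": 1,"xyz": [0.06,0,0.65],"roll": 0},
    {"jaw": 1,"xyz": [0.06,0,0.65],"roll": 0},
    {"jaw": 1,"xyz": [0.06,0,0.65],"roll": 0}
  ]
}}

```text
t: 25.85
tool_pos: [0.4792, 0.0136, 0.0694]
orientation: [[0.953, -0.002, 0.302], [-0.302, 0.0, 0.953], [-0.002, -1.0, -0.0]]
force: [0.4, -0.0, -1.0]
gripper_width: 0.167
```

Call:
{"fn": "apply_moves", "kwargs": {
  "targets": [
    {"jaw": 1,"xyz": [0.06,0,0.65],"roll": 0},
    {"jaw": 1,"xyz": [0.06,0,0.65],"roll": 0},
    {"jaw": 1,"xyz": [0.06,0,0.65],"roll": 0},
    {"jaw": 1,"xyz": [0.06,0,0.65],"roll": 0},
    {"jaw": 1,"xyz": [0.06,0,0.5],"roll": 0}
  ]
}}

```text
t: 26.35
tool_pos: [0.5405, 0.1572, 0.0692]
orientation: [[0.954, -0.002, 0.301], [-0.301, -0.0, 0.954], [-0.001, -1.0, -0.001]]
force: [0.7, -0.5, -1.0]
gripper_width: 0.166
```

```bash
python3 - <<'E'
from h import *
go(.577,.236,.0695)
E
```

```text
t 26.35 pos [0.5405 0.1572 0.0692] w 0.16602326375809318 F [ 0.7264 -0.54   -1.0088] units [ 0.22 -0.01  1.72] norm 1.74
```

Call:
{"fn": "apply_moves", "kwargs": {
  "targets": [
    {"jaw": 1,"xyz": [0.08,0,0.6],"roll": 0},
    {"jaw": 1,"xyz": [0.08,0,0.6],"roll": 0},
    {"jaw": 1,"xyz": [0.06,0,0.4],"roll": 0},
    {"jaw": 1,"xyz": [0,0,0.12],"roll": 0},
    {"jaw": 1,"xyz": [0,0,0],"roll": 0}
  ]
}}

```text
t: 26.85
tool_pos: [0.5764, 0.2343, 0.0692]
orientation: [[0.954, -0.002, 0.301], [-0.301, -0.001, 0.954], [-0.001, -1.0, -0.001]]
force: [1.1, 0.6, -2.1]
gripper_width: 0.167
```

```bash
python3 - <<'E'
from h import *
go(.577,.236,.0385)
cv2.imwrite('pics/w18.png',camera('wrist')[:,:,::-1])
E
```

```text
t 26.85 pos [0.5764 0.2343 0.0692] w 0.16722504981033773 F [ 1.0917  0.6115 -2.0596] units [0.   0.61 0.04] norm 0.62
```

View pics/w18.png

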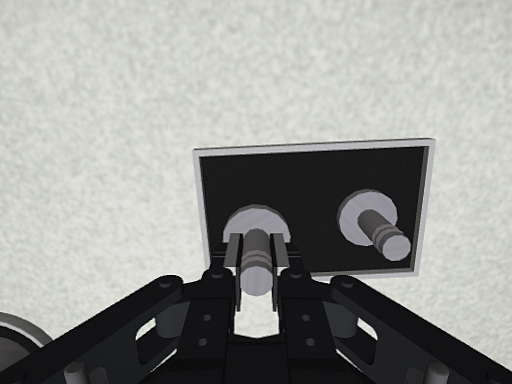

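It is over the left half of the tray, clear of the other adapter at (368,218). Lowering.

Call:
{"fn": "apply_moves", "kwargs": {
  "targets": [
    {"jaw": 1,"xyz": [0,0.2,0.04],"roll": 0},
    {"jaw": 1,"xyz": [0,0.2,0.03],"roll": 0},
    {"jaw": 1,"xyz": [0,0.14,0],"roll": 0},
    {"jaw": 1,"xyz": [0,0.05,0],"roll": 0},
    {"jaw": 1,"xyz": [0,0,0],"roll": 0}
  ]
}}

```text
t: 27.4
tool_pos: [0.5776, 0.2369, 0.0403]
orientation: [[0.953, -0.001, 0.302], [-0.302, -0.001, 0.953], [-0.001, -1.0, -0.001]]
force: [0.9, 0.7, -1.4]
gripper_width: 0.168
```

Call:
{"fn": "apply_moves", "kwargs": {
  "targets": [
    {"jaw": 1,"xyz": [0,0.02,0],"roll": 0},
    {"jaw": 1,"xyz": [0,0.01,0],"roll": 0},
    {"jaw": 1,"xyz": [0,0.01,0],"roll": 0},
    {"jaw": 1,"xyz": [0,0,0],"roll": 0}
  ]
}}

```text
t: 27.8
tool_pos: [0.5779, 0.237, 0.0401]
orientation: [[0.953, -0.0, 0.302], [-0.302, -0.0, 0.953], [-0.0, -1.0, -0.001]]
force: [-3.7, -2.2, 13.4]
gripper_width: 0.165
```

Floor contact. Releasing partway and lifting clear.

Call:
{"fn": "apply_moves", "kwargs": {
  "targets": [
    {"jaw": 0.4,"xyz": [0,0,0],"roll": 0},
    {"jaw": 0.1,"xyz": [0,0,0],"roll": 0},
    {"jaw": 0.1,"xyz": [0,-0.2,0],"roll": 0},
    {"jaw": 0.1,"xyz": [0,-0.6,0],"roll": 0},
    {"jaw": 0.1,"xyz": [0,-0.9,0],"roll": 0}
  ]
}}

```text
t: 28.3
tool_pos: [0.5762, 0.2368, 0.1226]
orientation: [[0.953, -0.005, 0.302], [-0.302, -0.002, 0.953], [-0.005, -1.0, -0.003]]
force: [0.7, 0.6, 0.1]
gripper_width: 0.454
```

Call:
{"fn": "apply_moves", "kwargs": {
  "targets": [
    {"jaw": 0.1,"xyz": [-0.3,-0.9,0],"roll": 0},
    {"jaw": 0.1,"xyz": [-0.7,-0.6,0],"roll": 0},
    {"jaw": 0.1,"xyz": [-0.7,-0.3,0],"roll": 0},
    {"jaw": 0.1,"xyz": [-0.4,0,0],"roll": 0},
    {"jaw": 0.1,"xyz": [0,0,0],"roll": 0}
  ]
}}

```text
t: 28.8
tool_pos: [0.4754, 0.2695, 0.2138]
orientation: [[0.954, -0.001, 0.3], [-0.3, -0.0, 0.954], [-0.001, -1.0, -0.001]]
force: [0.6, 0.8, -1.4]
gripper_width: 0.451
```

```bash
python3 - <<'E'
from h import *
for n in ['scene','side','wrist']: cv2.imwrite(f'pics/{n}F.png',camera(n)[:,:,::-1])
crop('pics/sceneF.png','pics/scF.png',180,110,330,285,3.4)
crop('pics/sideF.png','pics/siF.png',200,130,400,350,2.7)
print(sense()['t'],sense()['force'])
E
```

```text
28.95 [ 1.3952 -0.4853  0.6823]
```

View pics/scF.png

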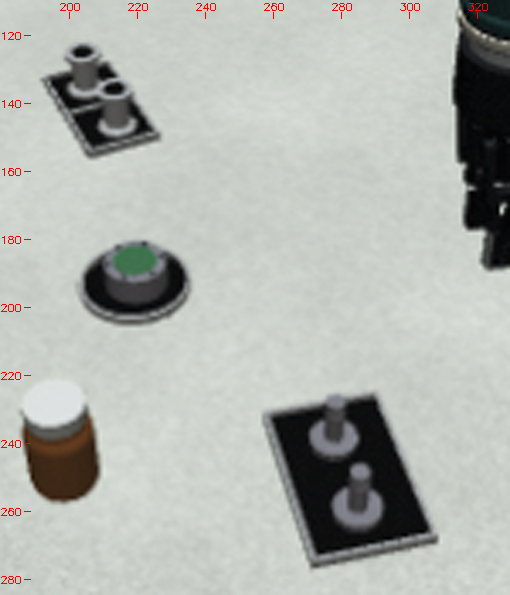

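View pics/siF.png

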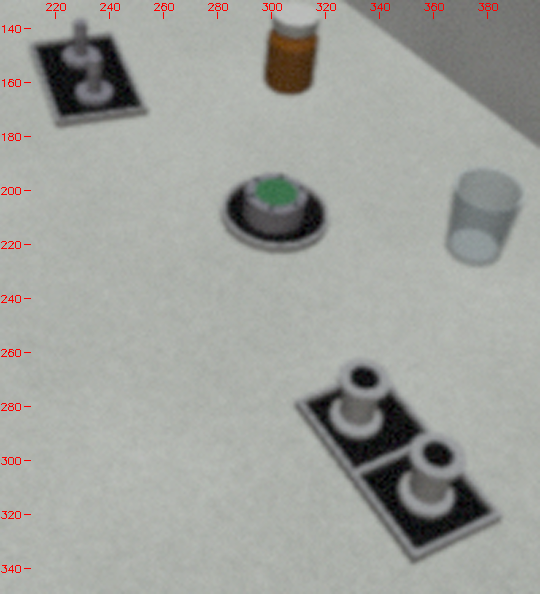

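View pics/wristF.png

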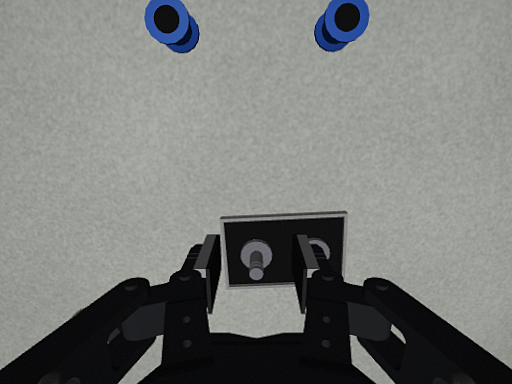

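All parts stand in their places, and the jar, beaker and blues are untouched. One numeric check against the tray frames, then I'll hand in.

```bash
python3 - <<'E'
from h import *
ps,pi=camera_params('scene'),camera_params('side')
def loc(X,c,y):
    d=X-np.array(c); return np.array([d[0]*np.cos(y)+d[1]*np.sin(y),-d[0]*np.sin(y)+d[1]*np.cos(y)])
B=((.5587,-.289),-.043);P=((.5866,.2725),-.26);D=((.6405,-.0135),0)
for k,z,a,b,f in (('nipfar',.054,(203.8,125.7),(361.5,297.7),B),('nipnear',.054,(213.2,136.3),(334.5,269.5),B),('adpA',.054,(278.3,227),(229.2,138),P),('adpB',.054,(285.7,247.5),(234,151.5),P),('view',.032,(219,186.5),(302,200.5),D)):
    for p,q in ((ps,a),(pi,b)): print(k,loc(onz(p,[q],z)[0][:2],*f).round(4))
E
```

```text
nipfar [ 0.0039 -0.0313]
nipfar [ 0.0023 -0.0395]
nipnear [-0.0022  0.0483]
nipnear [-0.003   0.0417]
adpA [ 0.0003 -0.036 ]
adpA [0.0025 0.0371]
adpB [0.0013 0.0365]
adpB [ 0.0004 -0.0366]
view [0.0006 0.0023]
view [0.0012 0.0001]
```

```bash
python3 -c "
from workcell import *
print(job_done(),sense()['t'])"
```

```text
the job is handed in; nothing more can be done
the job is handed in; nothing more can be done
```

All five fittings are in their places, and I handed the job in at about 29 s of robot time. One white nipple stands in each bay, both adapters stand side by side in the plain tray, and the viewport is in the dish. I lowered each part until it met the floor and only then opened the gripper.

- **Offsets from target:** in the final pictures the viewport is within about 3 mm of the dish centre and the adapters within about 3 mm of their target spots. The nipples are within about 4 mm of their bay centres in x, against 18 mm allowed.
- **Where the cameras disagreed:** the scene and side views differ by 7 to 8 mm in y on the two nipples (-31 against -40 mm, and +48 against +42 mm). I put this down to my hand-picked pixels. Either reading is inside the 18 to 58 mm band.
- **Standing and surroundings:** in the pictures the parts look upright, and the jar and beaker stand where they were, though I did not measure tilt or their positions. I did not touch the blue look-alikes. The gripper was well clear of everything.

No check failed. The hand-in reports no verdict, so I don't know the official result.

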